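# Fill the hardware bay of a kit tray and latch its keeper bar

## Task

Finish this installation kit: pour the four rubber feet from the blue cup into the empty, white-floored bay of the aluminium tray without spilling any on the bench, and stand the empty cup upright back on the bench. Then swing the yellow keeper bar across the tray until it snaps fully home in its catch, and let go. The network box stays in its bay, and the tape roll, power brick and carton are left where they are.

Things in the scene. Friction and masses are not known exactly. Their poses are not given: they have to be found in the camera images.
- tray: Aluminium kit tray fixed to the bench, 100 mm wide (x), 212 mm long (y), rim 50 mm high, walls 6 mm. Origin: centre of its underside, z up. Two bays, each 88 (x) by 97 mm (y) inside, 42 mm deep: the +y one holds the network box, the -y one (white floor) is empty. Grey pivot block at the +y end (pivot at y = +124 mm), grey catch block at the -y end.
- catch (a point): Point on the grey catch block's upper face at the tray's -y end: tray x = 4, y = -130, z = 50 mm. The block measures 40 (x) by 48 mm (y); at its outer end stands a small stop, 66 mm above the bench, with a sprung brass roller.
- bay (a point): Centre of the floor of the empty white-floored bay, 8 mm above the bench; axes as the tray's. Bay inside: x within 44 mm, y within 48 mm, walls rise 42 mm above this point.
- keeper (a joint): Angle of the keeper bar about its upright pivot: 0 = fully home, along the tray's -y over both bays; grows as its tip swings out to the tray's +x side. Starts at 1.0 to 1.4 rad and stays where left (stiff hinge, about 1 N at the knob). In the last 0.06 rad a sprung roller resists with up to about 10 N at the knob; past its crest, near 0.03 rad, the bar snaps home against a stop.
- keeper_knob (a point): Centre of the top of the black upright knob on the yellow keeper bar: a post 20 mm in diameter and 45 mm tall, its top 107 mm above the bench, 185 mm from the pivot. The bar is a flat yellow plate 50 mm wide and 8 mm thick, underside 54 mm and top 62 mm above the bench, reaching 244 mm from the pivot.
- keeper_hinge (a point): The pivot axis of the keeper bar (upright), at the bar's upper face, 62 mm above the bench.
- cup: Blue open plastic cup, round and conical, 44 mm in diameter at the foot and 68 mm at the rim, 90 mm tall, wall 3 mm, base 5 mm, about 60 g. Origin: centre of its underside, z towards the mouth. It stands on the bench and holds the four rubber feet.
- netbox: Small black network box, 80 by 92 by 34 mm, lying in the tray's +y bay. Origin: centre of its underside.
- tape: Roll of brown tape lying flat, 90 mm across, 45 mm high, bystander. Origin: centre of its underside. It and the cup may have swapped places.
- brick: Black power brick 115 by 50 by 32 mm, bystander. Origin: centre of its underside.
- carton: Small cardboard carton 90 by 140 by 55 mm, bystander. Origin: centre of its underside.
- foot0_center (a point): Centre of a dark rubber foot: a cylinder 22 mm in diameter and 20 mm high, 14 g; starts in the cup.
- foot1_center (a point): Centre of a dark rubber foot: a cylinder 22 mm in diameter and 20 mm high, 14 g; starts in the cup.
- foot2_center (a point): Centre of a dark rubber foot: a cylinder 22 mm in diameter and 20 mm high, 14 g; starts in the cup.
- foot3_center (a point): Centre of a dark rubber foot: a cylinder 22 mm in diameter and 20 mm high, 14 g; starts in the cup.

How it is judged (in metres and radians):
On the way, in this order (a step that is already met when the one before it is completed fails the run):
1. all four rubber feet are in the white-floored bay while the keeper bar is still open (x of foot0_center in the frame of bay between -0.045 and 0.045 m and y of foot0_center in the frame of bay between -0.049 and 0.049 m and z of foot0_center in the frame of bay between 0 and 0.06 m and x of foot1_center in the frame of bay between -0.045 and 0.045 m and y of foot1_center in the frame of bay between -0.049 and 0.049 m and z of foot1_center in the frame of bay between 0 and 0.06 m and x of foot2_center in the frame of bay between -0.045 and 0.045 m and y of foot2_center in the frame of bay between -0.049 and 0.049 m and z of foot2_center in the frame of bay between 0 and 0.06 m and x of foot3_center in the frame of bay between -0.045 and 0.045 m and y of foot3_center in the frame of bay between -0.049 and 0.049 m and z of foot3_center in the frame of bay between 0 and 0.06 m and value of joint keeper above 0.5 rad), for 0.2 s.
2. the empty cup stands upright on the bench, let go, the keeper bar still open (angle between cup's own z axis and vertical below 0.1 rad and height (world z) of cup below 0.006 m and contact force between the fingers and cup below 0.1 N and value of joint keeper above 0.3 rad), for 0.2 s.
At the end, for the whole second after the job is handed in: Keeper bar home (under 0.015 rad); all four feet (centres) in the white-floored bay below its rim; cup upright within 0.1 rad, at rest on the bench; network box lying in its bay. Before the bar was closed, the feet were in the bay and then the cup was set down (value of joint keeper between -0.02 and 0.015 rad and x of foot0_center in the frame of bay between -0.045 and 0.045 m and y of foot0_center in the frame of bay between -0.049 and 0.049 m and z of foot0_center in the frame of bay between 0 and 0.044 m and x of foot1_center in the frame of bay between -0.045 and 0.045 m and y of foot1_center in the frame of bay between -0.049 and 0.049 m and z of foot1_center in the frame of bay between 0 and 0.044 m and x of foot2_center in the frame of bay between -0.045 and 0.045 m and y of foot2_center in the frame of bay between -0.049 and 0.049 m and z of foot2_center in the frame of bay between 0 and 0.044 m and x of foot3_center in the frame of bay between -0.045 and 0.045 m and y of foot3_center in the frame of bay between -0.049 and 0.049 m and z of foot3_center in the frame of bay between 0 and 0.044 m and angle between cup's own z axis and vertical below 0.1 rad and height (world z) of cup below 0.006 m and linear speed of cup below 0.02 m/s and y of netbox in the frame of tray above 0.04 m and z of netbox in the frame of tray below 0.02 m); the robot touches nothing.
It fails at once if the tape roll is shifted by more than 30 mm (distance of tape from where it was at the start of the episode above 0.03 m).
It fails at once if the power brick is shifted by more than 30 mm (distance of brick from where it was at the start of the episode above 0.03 m).
It fails at once if the carton is shifted by more than 30 mm (distance of carton from where it was at the start of the episode above 0.03 m).
It fails at once if the network box comes up out of its bay (z of netbox in the frame of tray above 0.03 m).
It fails at once if a rubber foot lands on the bench (height (world z) of any of foot0_center, foot1_center, foot2_center, foot3_center below 0.0125 m).
It also fails if it takes over 67 s, if anything falls off the work surface, if the arm or the gripper's body presses on something with over 40 N, if the wrist force passes 120 N, or if a joint passes its speed limit or range.

## Robot

A 6-joint arm with a two-finger parallel gripper is mounted at the origin on the work surface. World frame = base frame: x ahead of the robot, y to its left, z up, the work surface at z = 0. Lengths are in m, angles in degrees, forces in N, time in s.
With the tool pointing down it reaches from about 0.25 to 0.725 m from the base axis. Payload 9.7 kg.
Tool frame: the origin (TCP) lies at the very end of the fingers, on their centre line; the grasp point (between the pads) lies 19 mm behind it (bot.grip_depth is the distance from the TCP to the grasp point, in m); z points along the fingers, y is the direction in which the jaws open and shut (so a half turn about z gives the same grasp; the last joint's range is limited). The gripper opens to 85 mm and grips with 20 to 120 N. Pads are 22 mm wide; open, the fingers measure 114 mm over their backs; the gripper's body (76 mm by 85 mm) begins 54 mm behind the grasp point. The pads swing forward as they close: fully open they stand 13 mm farther back than shut.
Start: joints at [75.401, 4.979, 10.078, 95.1, 0, 90], TCP at [0.139, 0.532, 0.193] pointing down, gripper open.
Joint ranges: [-179.16, 179.16], [-48.56, 103.87], [-65.8, 70.77], [-126.05, 130.52], [-82.76, 87.17], [-180, 180]. Speed limits (degrees/s): [127.2, 127.2, 147.25, 180, 180, 180].

## Interface

Orientations are given as [roll, pitch, yaw] about the fixed x, y, z axes, in that order (R = Rz(yaw) Ry(pitch) Rx(roll)).
In Python, from workcell import telemetry, optics, order, bot gives the robot as it stands. The module is installed in compiled form; this text tells all that it offers.
- The arm moves only by the shell command python3 -m inch 'ROWS' [FORCE]. ROWS is JSON, a list of rows, each a list of 7 numbers: the shift along the tool's x, y, z in m, then the turn, a rotation vector about the tool's x, y, z in rad, then the closure, from 0 (fully open) to 1 (shut). In form: [[tx, ty, tz, rx, ry, rz, grip], ...]. A call has 1 to 12 rows; each row is the pose to reach, as a shift and turn from the pose commanded when the call began, along the tool's axes at that moment; what a row does not reach only later rows make up. A row lasts 1/12 s, in which the tool goes at most 41.7 mm and 7.16 degrees, less where a joint would pass 70% of its speed; a pose out of reach is approached as far as the arm can. A call with a gripper value outside its range is refused whole. The fingers move at their own pace and stop on an object; FORCE is the grip in N (left out, the last holds). Time passes only in rows, so rows that repeat a pose let the fingers close. It gives the time, the measured TCP pose, the force and the opening at its end, in the units of the state.
- telemetry.get_obs(): the state, without advancing time (a new reading comes with each control period).
- optics.camera(name): name is "scene" or "top"; returns (picture, depth): 480x640x3 uint8, red, green, blue; 480x640 float32, m along the optical axis (not along the pixel's ray), 0 where there is no reading.
- optics.camera_info(name): a dict with "camera_matrix" (3x3 intrinsics, pixels), "xyz" and "attitude" of the camera in the world. Camera axes: x right, y down, z forward; pixel columns grow to the right and rows downward; lengths in m; the calibration is good to about 2 mm. A picture is of the moment at which its call begins. camera_info takes no time and is no camera call.
- order.job_done(): hands the job in, once; it reports no verdict.
The state is a dict: "time": time; "q": joint angles; "qd": joint speeds; "joint_efforts": joint torques, N m; "ee_pos": TCP position; "tcp_rot": TCP orientation; "wrist_force": force on the tool from outside, world axes, zero at the start; "torque": the same for the moment, N m; "opening": finger opening in m.
Only numpy, scipy, OpenCV 4.12 (cv2) and the standard library are available. Lean on these libraries where they do the work, as an engineer would, in place of code of your own. Each camera call takes 0.05 s, during which the arm holds its last target. There are 200 camera calls.

## Working session

There is one attempt and no reset: what is moved stays moved. The work goes in short steps, Python scripts to look and compute and a shell command to move; the robot and the scene stay as the last step left them, time stands still between calls to the robot, and variables do not carry over. Pictures are saved under pics/ and viewed, about 8 in all and at most 12, crops included, and the job is handed in when it is done.

```bash
mkdir -p pics && cat > h.py <<'E'
import numpy as np, cv2
from scipy.spatial.transform import Rotation as R
from workcell import telemetry, optics, order, bot
def cam(n):
    i=optics.camera_info(n); K=np.array(i["camera_matrix"]); t=np.array(i["xyz"]); 
    return K,t,i["attitude"]
def rot(a):
    a=np.array(a,float)
    return a if a.shape==(3,3) else R.from_euler('xyz',a,degrees=True).as_matrix()
def ray(n,u,v,z):
    K,t,a=cam(n); d=rot(a)@np.linalg.inv(K)@np.array([u,v,1.]); return t+d*(z-t[2])/d[2]
def cloud(n,D):
    K,t,a=cam(n); v,u=np.mgrid[:480,:640]
    p=np.stack([(u-K[0,2])/K[0,0]*D,(v-K[1,2])/K[1,1]*D,D],-1)
    return p@rot(a).T+t
def snap(n,f):
    im,D=optics.camera(n); cv2.imwrite(f'pics/{f}.png',im[:,:,::-1]); np.savez(f'pics/{f}.npz',im=im,D=D); return im,D
def tool():
    o=telemetry.get_obs(); return np.array(o["ee_pos"]),rot(o["tcp_rot"]),o
E
python3 - <<'E'
from h import *
for n in("scene","top"): snap(n,n+"0"); print(cam(n))
print(telemetry.get_obs(),bot.grip_depth)
a=cv2.imread('pics/scene0.png');b=cv2.imread('pics/top0.png')
E
```

```text
(array([[482.18249765,   0.        , 321.50758501],
       [  0.        , 482.18249765, 238.60817082],
       [  0.        ,   0.        ,   1.        ]]), array([ 0.89728338, -0.41081759,  1.08717722]), array([-1.50529398e+02, -1.17821438e-01,  3.91211228e+01]))
(array([[465.03391369,   0.        , 320.13113812],
       [  0.        , 465.03391369, 245.27883817],
       [  0.        ,   0.        ,   1.        ]]), array([0.5011837 , 0.0476801 , 1.15483228]), array([-177.06108655,    0.24659139,  -90.52079064]))
{'time': 0.1, 'q': array([ 7.54022333e+01,  5.00940299e+00,  1.00397470e+01,  9.50989746e+01,
       -1.09669150e-04,  9.00011224e+01]), 'qd': array([ 0.05465218, -0.09097114,  0.006631  , -0.02002272,  0.05925062,
        0.04519215]), 'joint_efforts': array([-3.30442344e-04, -5.21562338e+01,  4.65653980e+01,  1.62105449e-02,
        1.48574929e-05, -1.98579806e-05]), 'ee_pos': array([0.13855723, 0.53201196, 0.19214678]), 'tcp_rot': array([-1.79931369e+02,  1.11013541e-04,  1.65401111e+02]), 'wrist_force': array([ 0.34872824, -0.18831352,  0.12671075]), 'torque': array([ 0.08533117, -0.00886245, -0.01122093]), 'opening': 0.08530428780370876} 0.0187
```

View pics/scene0.png

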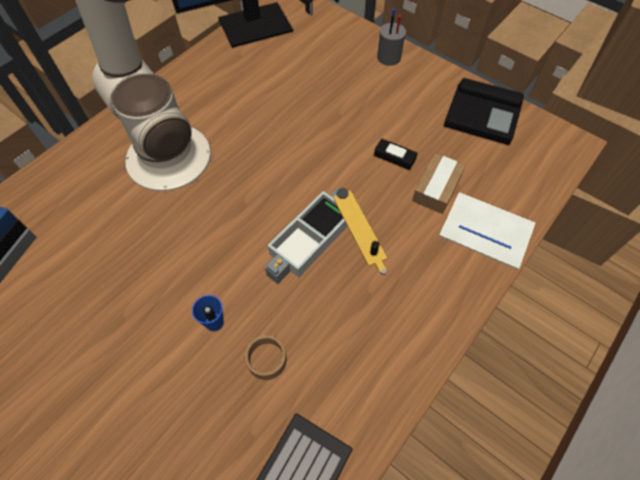

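View pics/top0.png

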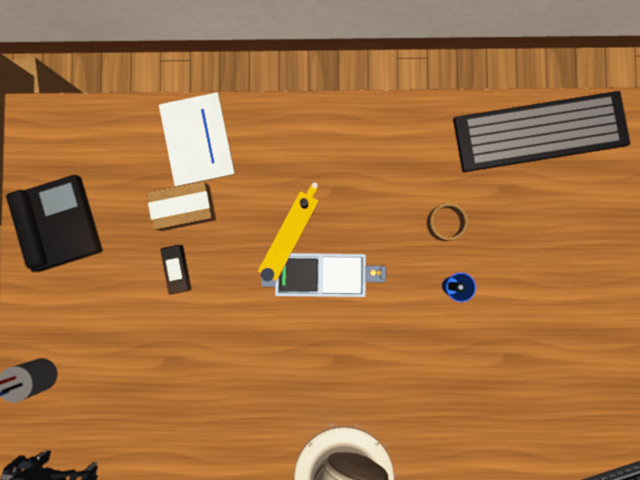

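Scene view: tray around (310,233), keeper open to the right with its knob at (375,248), cup (208,313), tape (266,356). Top view: tray (320,275), pivot (267,274), knob (304,203), catch (376,273), cup (459,287), tape (447,222).

```bash
python3 - <<'E'
from h import *
def hsv(im): return cv2.cvtColor(im,cv2.COLOR_RGB2HSV)
for n in("scene","top"):
    z=np.load(f'pics/{n}0.npz'); im,D=z['im'],z['D']; h=hsv(im); P=cloud(n,D)
    near=(P[...,0]>.2)&(P[...,0]<.8)&(abs(P[...,1])<.5)
    b=(cv2.inRange(h,(105,120,40),(130,255,255))>0)&near&(P[...,2]>.0)&(P[...,2]<.2)
    rim=b&(P[...,2]>.083); p=P[rim]; 
    A=np.c_[2*p[:,:2],np.ones(len(p))]; s=np.linalg.lstsq(A,(p[:,:2]**2).sum(1),rcond=None)[0]
    print(n,'cup n',b.sum(),'rim',len(p),'circle',s[:2],np.sqrt(s[2]+s[0]**2+s[1]**2),'mean',p.mean(0),'max z',P[b][:,2].max())
    c=cv2.convexHull(np.argwhere(b)[:,::-1].astype(np.float32)); 
    y=(cv2.inRange(h,(20,140,100),(35,255,255))>0)&near&(P[...,2]>.04)&(P[...,2]<.09)
    p=P[y]; r=cv2.minAreaRect(p[:,:2].astype(np.float32)); print('bar',y.sum(),r,'z',np.median(p[:,2]))
    k=near&(P[...,2]>.098)&(P[...,2]<.115)&~b; 
    u=np.argwhere(k); print('knob',k.sum(),P[k].mean(0), np.median(P[k],0))
    w=(cv2.inRange(h,(0,0,180),(180,40,255))>0)&near&(P[...,2]<.03)&(P[...,0]<.6)
    nl,L,st,ce=cv2.connectedComponentsWithStats(w.astype(np.uint8)); 
    for i in range(1,nl):
        if st[i,4]>300:
            q=P[L==i]; print('white',st[i,4],ce[i],cv2.minAreaRect(q[:,:2].astype(np.float32)),np.median(q[:,2]))
    t=near&(P[...,2]>.038)&(P[...,2]<.0525)&(cv2.inRange(h,(0,0,0),(180,70,255))>0)
    nl,L,st,ce=cv2.connectedComponentsWithStats(t.astype(np.uint8)); 
    for i in range(1,nl):
        if st[i,4]>60: q=P[L==i]; print('rim',st[i,4],ce[i],cv2.minAreaRect(q[:,:2].astype(np.float32)),np.median(q[:,2]))
    g=near&(P[...,2]>.03)&(P[...,2]<.05)&(abs(P[...,1]+.27)<.1)&~b; print('tape',g.sum(),P[g].min(0),P[g].max(0))
E
```

```text
scene cup n 679 rim 111 circle [ 0.45959772 -0.268587  ] 0.030927586942378675 mean [ 0.46099393 -0.26877668  0.08704811] max z 0.09259723383816698
bar 1363 ((0.534994900226593, 0.08582112938165665), (0.25825345516204834, 0.22209124267101288), 35.44796371459961) z 0.061393484562889844
knob 60 [0.6547956  0.08716677 0.10567172] [0.65503979 0.0869402  0.10605317]
white 792 [297.4280303  246.48863636] ((0.48024916648864746, 0.008293256163597107), (0.08430354297161102, 0.07358764111995697), 88.88367462158203) 0.007933739366474346
rim 1797 [309.90873678 229.53478019] ((0.4886902868747711, 0.044043444097042084), (0.2931157350540161, 0.10315411537885666), 88.59111022949219) 0.044018914445953294
tape 514 [ 0.46331196 -0.30102464  0.03038453] [ 0.66009392 -0.21136089  0.0499994 ]
top cup n 611 rim 131 circle [ 0.4579458  -0.26735535] 0.03051934389316874 mean [ 0.45950208 -0.26834303  0.08849362] max z 0.09548311324701642
bar 1796 ((0.5311010479927063, 0.08137480169534683), (0.2654600441455841, 0.2269148826599121), 36.58052444458008) z 0.06281306561274058
knob 62 [0.65297611 0.08795573 0.10737328] [0.65313433 0.08740573 0.10749639]
white 1413 [340.990092   274.71620665] ((0.48668918013572693, 0.0013718195259571075), (0.09400758892297745, 0.08830536901950836), 89.16544342041016) 0.009456408534664895
rim 453 [351.15673289 266.51214128] ((0.5183216333389282, 0.0057694390416145325), (0.22840501368045807, 0.07857043296098709), 65.07183837890625) 0.05026174133472128
rim 1105 [300.64343891 275.27058824] ((0.4889730215072632, 0.10314872860908508), (0.09096790850162506, 0.07893501222133636), 89.44984436035156) 0.04280501036994666
rim 292 [303.97945205 290.89726027] ((0.44596970081329346, 0.07223092019557953), (0.24466083943843842, 0.03490415960550308), 80.92779541015625) 0.05019673317648077
tape 430 [ 0.44214082 -0.30098294  0.03020303] [ 0.65758546 -0.2118755   0.04998504]
```

```bash
python3 -m inch '[[-0.315,-0.26,-0.09,0,0,0,0],[-0.315,-0.26,-0.09,0,0,0,0],[-0.315,-0.26,-0.09,0,0,0,0],[-0.315,-0.26,-0.09,0,0,0,0],[-0.315,-0.26,-0.09,0,0,0,0],[-0.315,-0.26,-0.09,0,0,0,0],[-0.315,-0.26,-0.09,0,0,0,0],[-0.315,-0.26,-0.09,0,0,0,0],[-0.315,-0.26,-0.09,0,0,0,0],[-0.315,-0.26,-0.09,0,0,0,0],[-0.315,-0.26,-0.09,0,0,0,0],[-0.315,-0.26,-0.09,0,0,0,0]]'
cat >> h.py <<'E'
def target(pos,phi,al,roll=0,flip=False,grasp=False):
    """world pose: heading phi, al deg below horizontal, y_t horizontal; then roll about tool z"""
    p,a=np.radians([phi,al]); z=np.array([np.cos(a)*np.cos(p),np.cos(a)*np.sin(p),-np.sin(a)])
    y=np.array([-np.sin(p),np.cos(p),0])*(-1 if flip else 1); M=np.c_[np.cross(y,z),y,z]@R.from_euler('z',roll,degrees=True).as_matrix()
    pos=np.array(pos,float); return (pos+z*0.0187 if grasp else pos),M
def go(*ts):
    p,M,o=tool(); print('now',p.round(4),'q',np.round(o['q'],1),'F',np.round(o['wrist_force'],1),'open',round(o['opening'],4),'t',o['time'])
    for tp,tM in ts:
        print((M.T@(tp-p)).round(4),R.from_matrix(M.T@tM).as_rotvec().round(3),'deg',np.degrees(R.from_matrix(M.T@tM).magnitude()).round(1))
E
python3 - <<'E'
from h import *
for f in(0,1):
    t=target((.33,-.08,.25),-15,45,flip=f); go(t)
E
```

```text
time: 1.1
ee_pos: [0.3791, 0.1995, 0.2829]
tcp_rot: [180.0, 0.0, 165.1]
wrist_force: [-0.2, 0.6, -0.5]
opening: 0.0852
now [0.3791 0.1995 0.2829] q [ 27.8  -8.4   7.3 105.7   0.   42.6] F [-0.2  0.6 -0.5] open 0.0852 t 1.1
[-0.0243 -0.2828  0.0329] [ 0.001 -0.785  0.002] deg 45.0
now [0.3791 0.1995 0.2829] q [ 27.8  -8.4   7.3 105.7   0.   42.6] F [-0.2  0.6 -0.5] open 0.0852 t 1.1
[-0.0243 -0.2828  0.0329] [ 1.201e+00  2.000e-03 -2.901e+00] deg 179.9
```

```bash
python3 -m inch '[[-0.024,-0.283,0.033,0,-0.785,0,0],[-0.024,-0.283,0.033,0,-0.785,0,0],[-0.024,-0.283,0.033,0,-0.785,0,0],[-0.024,-0.283,0.033,0,-0.785,0,0],[-0.024,-0.283,0.033,0,-0.785,0,0],[-0.024,-0.283,0.033,0,-0.785,0,0],[-0.024,-0.283,0.033,0,-0.785,0,0],[-0.024,-0.283,0.033,0,-0.785,0,0],[-0.024,-0.283,0.033,0,-0.785,0,0]]'
python3 - <<'E'
from h import *
c=np.array([.459,-.268,.05]); 
for al in(20,30):
    z=target(c,-30,al)[1][:,2]
    go(target(c-.10*z,-30,al,grasp=True))
E
```

```text
time: 1.85
ee_pos: [0.4335, 0.0066, 0.3067]
tcp_rot: [-177.8, 41.9, 165.5]
wrist_force: [0.1, 0.6, -0.9]
opening: 0.0854
now [0.4335 0.0066 0.3067] q [ 17.7 -48.5 -26.8  75.6 -22.8  25.5] F [ 0.1  0.6 -0.9] open 0.0854 t 1.85
[ 0.1379 -0.2318  0.1928] [ 0.188 -0.485  0.162] deg 31.2
now [0.4335 0.0066 0.3067] q [ 17.7 -48.5 -26.8  75.6 -22.8  25.5] F [ 0.1  0.6 -0.9] open 0.0854 t 1.85
[ 0.125  -0.2336  0.1871] [ 0.172 -0.311  0.177] deg 22.8
```

```bash
python3 - <<'E'
from h import *
go(target((.459,-.268,.20),-30,30,grasp=True))
E
```

```text
now [0.4335 0.0066 0.3067] q [ 17.7 -48.5 -26.8  75.6 -22.8  25.5] F [ 0.1  0.6 -0.9] open 0.0854 t 1.85
[-0.0039 -0.2574  0.1693] [ 0.172 -0.311  0.177] deg 22.8
```

```bash
python3 -m inch '[[-0.004,-0.257,0.169,0.172,-0.311,0.177,0],[-0.004,-0.257,0.169,0.172,-0.311,0.177,0],[-0.004,-0.257,0.169,0.172,-0.311,0.177,0],[-0.004,-0.257,0.169,0.172,-0.311,0.177,0],[-0.004,-0.257,0.169,0.172,-0.311,0.177,0],[-0.004,-0.257,0.169,0.172,-0.311,0.177,0],[-0.004,-0.257,0.169,0.172,-0.311,0.177,0],[-0.004,-0.257,0.169,0.172,-0.311,0.177,0],[-0.004,-0.257,0.169,0.172,-0.311,0.177,0],[-0.004,-0.257,0.169,0.172,-0.311,0.177,0]]'
python3 - <<'E'
from h import *
go(target((.459,-.268,.20),-30,30,grasp=True));print(tool()[1])
E
```

```text
time: 2.68
ee_pos: [0.5344, -0.2826, 0.1953]
tcp_rot: [180.0, 58.7, 149.9]
wrist_force: [-0.1, 0.8, 0.5]
opening: 0.0855
now [ 0.5344 -0.2826  0.1953] q [-26.  -48.5 -52.4  27.5  -3.5   2.2] F [-0.1  0.8  0.5] open 0.0855 t 2.6833
[ 0.0332 -0.0252 -0.0457] [-0.001 -0.023 -0.001] deg 1.3
[[-4.49797591e-01  5.01646343e-01  7.38940508e-01]
 [ 2.61112874e-01  8.65072752e-01 -4.28333049e-01]
 [-8.54109006e-01  2.83706242e-04 -5.20093958e-01]]
```

```bash
cat > kin.py <<'E'
import numpy as np
from scipy.optimize import least_squares
from scipy.spatial.transform import Rotation as R
LO=np.array([-179,-48.5,-65.5,-126,-82.5,-179.9]);HI=np.array([179,103.8,70.5,130.4,87,179.9])
def fk(q,p,s5=1):
    q=np.radians(q); a,h,L1,L2,c2,Lt,Lo=p; f=q[1]-q[2]; P=f+q[3]
    M0=np.array([[-np.sin(P),0,np.cos(P)],[0,1,0],[-np.cos(P),0,-np.sin(P)]])  # cols x,y,z : y left
    M5=M0@R.from_rotvec([s5*q[4],0,0]).as_matrix()
    w=np.array([a+L1*np.sin(q[1])+L2*np.cos(f+c2),0,h+L1*np.cos(q[1])-L2*np.sin(f+c2)])+Lo*M0[:,2]
    M=M5@R.from_rotvec([0,0,q[5]]).as_matrix(); z1=R.from_euler('z',q[0]).as_matrix()
    return z1@(w+Lt*M[:,2]),z1@M
S=[([75.402,5.009,10.040,95.099,0,90],(.13856,.53201,.19215)),([27.8,-8.4,7.3,105.7,0,42.6],(.3791,.1995,.2829)),
([17.7,-48.5,-26.8,75.6,-22.8,25.5],(.4335,.0066,.3067)),([-26,-48.5,-52.4,27.5,-3.5,2.2],(.5344,-.2826,.1953))]
E
python3 - <<'E'
from kin import *
Ms={2:R.from_euler('xyz',[-177.8,41.9,165.5],degrees=True).as_matrix(),3:R.from_euler('xyz',[180,58.7,149.9],degrees=True).as_matrix()}
for s5 in(1,-1):
    for i in Ms: print(s5,i,np.degrees(R.from_matrix(fk(S[i][0],np.zeros(7),s5)[1].T@Ms[i]).magnitude()))
    best=None
    for k in range(30):
        rng=np.random.default_rng(k)
        x0=np.array([rng.uniform(0,.1),.3,.3,.3,rng.uniform(-1.6,1.6),.25,0.05])
        f=lambda p:np.r_[np.concatenate([(fk(q,p,s5)[0]-x) for q,x in S])*1e3,(p-[.03,.3,.3,.3,0,.25,.05])*[.3]*7]
        r=least_squares(f,x0)
        if best is None or r.cost<best.cost: best=r
    print(best.x.round(4),best.fun[:12].round(1))
E
```

```text
1 2 45.636005706633085
1 3 7.002882515082798
[-0.0305  0.0577  0.3374  0.5769 -0.2427 -0.3151  0.6933] [ -1.4  -5.4  10.7  -6.   -2.8  15.4   6.7   5.7 -15.    3.8  -1.3 -11.1]
-1 2 0.09799323085716795
-1 3 0.073901366394968
[-0.0008  0.1595  0.4185  0.521  -0.0702  0.3239  0.1424] [-0.  -0.1 -0.1 -0.1  0.3  0.1 -0.  -0.  -0.1  0.  -0.1  0. ]
```

```bash
cat >> kin.py <<'E'
P0=np.array([-0.0008,0.1595,0.4185,0.521,-0.0702,0.3239,0.1424])
def ik(pos,M,q0=None,p=P0):
    best=None
    for s in ([q0] if q0 is not None else [[np.degrees(np.arctan2(pos[1],pos[0])),0,0,60,b,c] for b in(-50,0,50) for c in(-90,0,90)]):
        def f(q):
            x,m=fk(q,p,-1); return np.r_[(x-pos)*10,R.from_matrix(m.T@M).as_rotvec()*2]
        r=least_squares(f,np.clip(s,LO+.1,HI-.1),bounds=(LO,HI))
        if best is None or r.cost<best.cost: best=r
    return best.x,best.cost
E
python3 - <<'E'
from h import *; from kin import *
for al in(10,25,40):
  for d in(-80,-60,-40,-20,0,20,40,60,80):
    t=target((.459,-.268,.06),-30.3+d,al,grasp=True); q,c=ik(*t)
    print(al,d,q.round(0),'cost %.1e'%c, 'wrist z',(t[0]-P0[5]*t[1][:,2])[2].round(3))
E
```

```text
10 -80 [  1.  40.   0. 115. -66. 156.] cost 3.7e-28 wrist z 0.113
10 -60 [  4.  15. -27.  71. -79. 114.] cost 3.5e-31 wrist z 0.113
10 -40 [  3. -18. -65. -13. -71.  33.] cost 1.1e-03 wrist z 0.113
10 -20 [ -1. -31. -65.   2. -56.  28.] cost 1.6e-01 wrist z 0.113
10 0 [-30. -48. -65.  15.  -0.   0.] cost 3.8e-01 wrist z 0.113
10 20 [-60. -31. -65.   2.  56. -28.] cost 1.6e-01 wrist z 0.113
10 40 [-63. -18. -65. -13.  71. -33.] cost 1.2e-03 wrist z 0.113
10 60 [ -65.   15.  -27.   71.   79. -113.] cost 4.7e-30 wrist z 0.113
10 80 [ -62.   40.    0.  115.   66. -156.] cost 4.2e-28 wrist z 0.113
25 -80 [ -1.  25.  -6.  95. -59. 130.] cost 7.2e-27 wrist z 0.189
25 -60 [  1.   1. -31.  61. -65.  93.] cost 3.0e-28 wrist z 0.189
25 -40 [ -1. -26. -57.  22. -58.  48.] cost 7.9e-28 wrist z 0.189
25 -20 [ -9. -44. -65.  17. -38.  24.] cost 2.3e-02 wrist z 0.189
25 0 [-30. -48. -65.  18.  -0.   0.] cost 9.7e-02 wrist z 0.189
25 20 [-51. -44. -65.  17.  38. -24.] cost 2.3e-02 wrist z 0.189
25 40 [-59. -26. -57.  22.  58. -48.] cost 5.8e-28 wrist z 0.189
25 60 [-62.   1. -31.  61.  65. -93.] cost 1.8e-28 wrist z 0.189
25 80 [ -60.   24.   -6.   95.   59. -130.] cost 1.6e-27 wrist z 0.189
40 -80 [ -5.  13. -11.  84. -48. 113.] cost 2.4e-28 wrist z 0.256
40 -60 [ -4.  -5. -29.  61. -50.  84.] cost 3.3e-27 wrist z 0.256
40 -40 [ -7. -26. -47.  40. -43.  52.] cost 3.4e-29 wrist z 0.256
40 -20 [-16. -43. -59.  30. -26.  24.] cost 3.2e-26 wrist z 0.256
40 0 [-30. -48. -61.  29.  -0.   0.] cost 2.2e-03 wrist z 0.256
40 20 [-45. -43. -59.  30.  26. -24.] cost 2.0e-26 wrist z 0.256
40 40 [-53. -26. -47.  40.  43. -52.] cost 1.0e-29 wrist z 0.256
40 60 [-56.  -5. -29.  61.  50. -84.] cost 7.0e-28 wrist z 0.256
40 80 [ -55.   13.  -11.   84.   48. -113.] cost 2.3e-28 wrist z 0.256
```

```bash
cat > pl.py <<'E'
from h import *; from kin import *
def cupdir(M,al):  # cup axis in world given tool M, grasp made at al
    return M@np.array([-np.cos(np.radians(al)),0,-np.sin(np.radians(al))])
def pour(th,phi,al,mouth,d=.03):
    _,M=target((0,0,0),phi,al,roll=th); c=cupdir(M,al); g=np.array(mouth)-d*c
    return g+M[:,2]*.0187,M,c,g
E
python3 - <<'E'
from pl import *
for phi in(30,40,50):
    q=None
    for z in(.17,.06):
        t=target((.459,-.268,z),phi,15,grasp=True); q,c=ik(*t,q0=q); print(phi,'grasp',z,q.round(0),'%.0e'%c)
for phi in(40,60,80):
    q=None
    for th in(0,40,80,110,150,180):
        p,M,c,g=pour(th,phi,15,(.487,.001,.16 if th<60 else .11)); q,co=ik(p,M,q0=q); print(phi,th,q.round(0),'%.0e'%co,c.round(2),g.round(3))
E
```

```text
30 grasp 0.17 [ -64.    2.  -24.   79.   75. -105.] 7e-31
30 grasp 0.06 [ -64.    9.  -29.   66.   75. -105.] 2e-23
40 grasp 0.17 [ -63.   17.   -9.  103.   70. -132.] 9e-29
40 grasp 0.06 [ -63.   25.  -13.   92.   70. -132.] 6e-30
50 grasp 0.17 [ -61.   28.    2.  118.   64. -147.] 2e-30
50 grasp 0.06 [ -61.   35.   -2.  107.   64. -147.] 7e-27
40 0 [-36. -40. -62.  25.  69. -46.] 1e-25 [-0. -0.  1.] [0.487 0.001 0.13 ]
40 40 [-35. -45. -65.  26.  69.  -3.] 8e-21 [ 0.35 -0.51  0.78] [0.476 0.016 0.137]
40 80 [-34. -41. -65.  24.  68.  34.] 2e-03 [ 0.45 -0.86  0.23] [0.473 0.027 0.103]
40 110 [-33. -44. -65.  24.  68.  67.] 1e-03 [ 0.33 -0.91 -0.25] [0.477 0.028 0.118]
40 150 [-33. -44. -65.  21.  67. 110.] 3e-19 [-0.05 -0.67 -0.74] [0.488 0.021 0.132]
40 180 [-33. -40. -63.  20.  68. 139.] 7e-21 [-0.38 -0.32 -0.87] [0.498 0.011 0.136]
60 0 [ -37.    3.  -29.   83.   74. -115.] 1e-30 [0. 0. 1.] [0.487 0.001 0.13 ]
60 40 [-37.  -0. -31.  84.  74. -75.] 3e-19 [ 0.51 -0.36  0.78] [0.472 0.012 0.137]
60 80 [-36.   0. -34.  78.  74. -34.] 9e-25 [ 0.72 -0.65  0.23] [0.465 0.021 0.103]
60 110 [-36.  -1. -34.  78.  74.  -2.] 1e-18 [ 0.62 -0.74 -0.25] [0.468 0.023 0.118]
60 150 [-35.  -2. -32.  78.  74.  41.] 9e-25 [ 0.19 -0.65 -0.74] [0.481 0.02  0.132]
60 180 [-35.  -0. -30.  78.  74.  72.] 7e-26 [-0.25 -0.43 -0.87] [0.494 0.014 0.136]
80 0 [ -34.   26.   -6.  114.   62. -149.] 4e-30 [0. 0. 1.] [0.487 0.001 0.13 ]
80 40 [ -34.   24.   -9.  114.   62. -110.] 8e-29 [ 0.6  -0.17  0.78] [0.469 0.006 0.137]
80 80 [-34.  25. -12. 110.  62. -70.] 4e-26 [ 0.9  -0.37  0.23] [0.46  0.012 0.103]
80 110 [-34.  23. -12. 111.  62. -40.] 1e-30 [ 0.84 -0.49 -0.25] [0.462 0.016 0.118]
80 150 [-33.  23. -10. 112.  63.   2.] 6e-26 [ 0.39 -0.54 -0.74] [0.475 0.017 0.132]
80 180 [-32.  24.  -7. 113.  64.  33.] 1e-26 [-0.09 -0.49 -0.87] [0.49  0.016 0.136]
```

```bash
python3 - <<'E'
from pl import *
go(target((.459,-.268,.23),40,35,grasp=True))
E
```

```text
now [ 0.5344 -0.2826  0.1953] q [-26.  -48.5 -52.4  27.5  -3.5   2.2] F [-0.1  0.8  0.5] open 0.0855 t 2.6833
[ 0.0145 -0.0108 -0.0699] [-1.024  0.056 -0.67 ] deg 70.2
```

```bash
python3 -m inch '[[0.014,-0.011,-0.07,-1.024,0.056,-0.67,0],[0.014,-0.011,-0.07,-1.024,0.056,-0.67,0],[0.014,-0.011,-0.07,-1.024,0.056,-0.67,0],[0.014,-0.011,-0.07,-1.024,0.056,-0.67,0],[0.014,-0.011,-0.07,-1.024,0.056,-0.67,0],[0.014,-0.011,-0.07,-1.024,0.056,-0.67,0],[0.014,-0.011,-0.07,-1.024,0.056,-0.67,0],[0.014,-0.011,-0.07,-1.024,0.056,-0.67,0],[0.014,-0.011,-0.07,-1.024,0.056,-0.67,0],[0.014,-0.011,-0.07,-1.024,0.056,-0.67,0],[0.014,-0.011,-0.07,-1.024,0.056,-0.67,0],[0.014,-0.011,-0.07,-1.024,0.056,-0.67,0]]'
python3 - <<'E'
from pl import *
p,M,o=tool(); x,m=fk(o['q'],P0,-1); print('fk err mm',(x-p)*1e3)
go(target((.459,-.268,.17),40,15,grasp=True),target((.459,-.268,.06),40,15,grasp=True))
E
```

```text
time: 3.68
ee_pos: [0.4727, -0.2582, 0.2162]
tcp_rot: [179.1, 55.1, -140.3]
wrist_force: [0.8, -0.7, -1.6]
opening: 0.0853
fk err mm [ 0.50744484 -0.19699428 -0.15782498]
now [ 0.4727 -0.2582  0.2162] q [ -57.8    2.9   -5.2   94.    54.2 -104.2] F [ 0.8 -0.7 -1.6] open 0.0853 t 3.6833
[0.0412 0.0008 0.0303] [ 0.01  -0.347 -0.005] deg 19.9
[ 0.1314 -0.0002  0.0932] [ 0.01  -0.347 -0.005] deg 19.9
```

```bash
python3 -m inch '[[0.041,0.001,0.03,0.01,-0.347,-0.005,0],[0.041,0.001,0.03,0.01,-0.347,-0.005,0],[0.041,0.001,0.03,0.01,-0.347,-0.005,0],[0.041,0.001,0.03,0.01,-0.347,-0.005,0],[0.041,0.001,0.03,0.01,-0.347,-0.005,0],[0.068,0.001,0.049,0.01,-0.347,-0.005,0],[0.095,0,0.068,0.01,-0.347,-0.005,0],[0.115,0,0.081,0.01,-0.347,-0.005,0],[0.131,0,0.093,0.01,-0.347,-0.005,0],[0.131,0,0.093,0.01,-0.347,-0.005,0]]'
python3 - <<'E'
from pl import *
go(target((.459,-.268,.06),40,15,grasp=True))
for n in("scene","top"):
    im,D=snap(n,n+"1")
a=cv2.imread('pics/scene1.png')[230:400,110:310]; b=cv2.imread('pics/top1.png')[190:360,370:570]
cv2.imwrite('pics/c1.png',cv2.resize(np.hstack([a,b]),None,fx=2,fy=2))
E
```

```text
time: 4.52
ee_pos: [0.4727, -0.2573, 0.0617]
tcp_rot: [-177.5, 74.6, -138.0]
wrist_force: [-0.4, 0.9, -0.2]
opening: 0.085
now [ 0.4727 -0.2573  0.0617] q [ -63.    23.1  -14.1   90.8   70.3 -130.4] F [-0.4  0.9 -0.2] open 0.085 t 4.5167
[0.0061 0.0007 0.0024] [-0.01  -0.007  0.009] deg 0.9
```

View pics/c1.png

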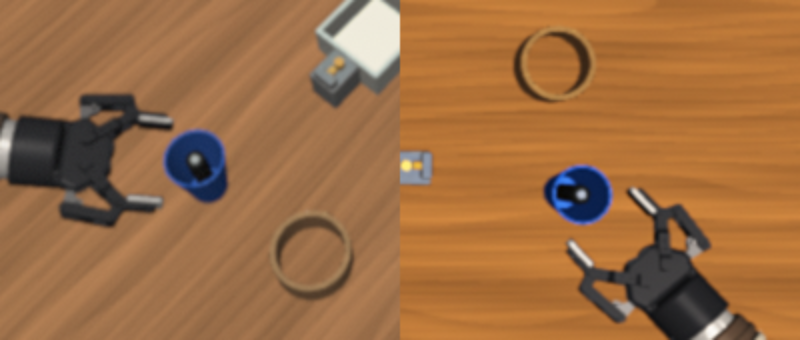

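The crops show the open fingertips stopping short of the cup: top view tips at about (486,285) and (455,311), cup centre (461,287). I'll check their positions with the depth.

```bash
python3 - <<'E'
from pl import *
p,M,o=tool(); p=np.array([.4727,-.2573,.0617])
for n in("scene","top"):
    z=np.load(f'pics/{n}1.npz'); P=cloud(n,z['D']); im=z['im']; h=cv2.cvtColor(im,cv2.COLOR_RGB2HSV)
    m=(P[...,2]>.03)&(P[...,2]<.2)&(P[...,0]>.25)&(P[...,0]<.55)&(P[...,1]<-.18)&(P[...,1]>-.45)&(h[...,1]<90)
    L=(P[m]-p)@M; L=L[(abs(L[:,1])<.07)&(L[:,2]>-.15)&(L[:,2]<.03)]
    for s in(1,-1):
        q=L[(L[:,1]*s>.02)]; q=q[np.argsort(-q[:,2])][:8]; print(n,s,q.round(3).tolist())
    b=(cv2.inRange(h,(105,120,40),(130,255,255))>0)&(P[...,2]>.083)&(P[...,2]<.1)&(P[...,0]<.55)&(P[...,1]<-.2); q=P[b]
    print('rim',q.min(0),q.max(0), 'tool',((q-p)@M).min(0),((q-p)@M).max(0))
print(o['ee_pos'],o['time'])
E
```

```text
scene 1 [[-0.029, 0.022, -0.0], [-0.027, 0.025, -0.003], [-0.027, 0.027, -0.005], [-0.026, 0.03, -0.01], [-0.026, 0.032, -0.014], [-0.026, 0.031, -0.016], [-0.023, 0.033, -0.018], [-0.022, 0.032, -0.027]]
scene -1 [[0.027, -0.025, -0.02], [0.017, -0.026, -0.022], [0.022, -0.025, -0.024], [0.006, -0.028, -0.025], [0.013, -0.026, -0.027], [0.001, -0.028, -0.03], [-0.005, -0.028, -0.034], [-0.015, -0.03, -0.037]]
rim [ 0.42639047 -0.29928165  0.08303951] [ 0.49244365 -0.23696598  0.09217912] tool [-0.03210666 -0.0335909  -0.05390705] [-0.00881773  0.03202937  0.00737548]
top 1 [[0.027, 0.028, -0.008], [0.016, 0.029, -0.012], [0.007, 0.03, -0.016], [-0.006, 0.032, -0.019], [-0.002, 0.032, -0.022], [-0.017, 0.028, -0.043], [-0.015, 0.047, -0.054], [-0.013, 0.045, -0.055]]
top -1 [[-0.026, -0.031, -0.017], [-0.021, -0.032, -0.029], [-0.022, -0.032, -0.032], [-0.02, -0.03, -0.039], [-0.018, -0.024, -0.048], [-0.014, -0.046, -0.054], [-0.01, -0.043, -0.054], [-0.009, -0.049, -0.056]]
rim [ 0.42579188 -0.30136608  0.0830798 ] [ 0.48959669 -0.23556693  0.09448128] tool [-0.03533264 -0.03086816 -0.05520549] [-0.00802606  0.03325527  0.0074109 ]
[ 0.47312843 -0.25831262  0.06459881] 4.6167
```

```bash
python3 - <<'E'
from pl import *
p,M,o=tool()
for n in("scene","top"):
    K,t,a=cam(n); Rw=rot(a); D=np.load(f'pics/{n}1.npz')['D']; P=cloud(n,D)
    for l in([0,.0425,-.013],[0,-.0425,-.013],[0,.0425,-.032],[0,0,0]):
        w=p+M@np.array(l); c=K@(Rw.T@(w-t)); print(n,l,'px',(c[:2]/c[2]).round(1))
    for u,v in ([(493,293),(486,285),(459,315)] if n=="top" else [(190,290),(195,291),(185,331)]):
        print((u,v),P[v,u].round(3),((P[v,u]-p)@M).round(3))
E
```

```text
scene [0, 0.0425, -0.013] px [212.7 295. ]
scene [0, -0.0425, -0.013] px [208.6 330.9]
scene [0, 0.0425, -0.032] px [204.2 294.2]
scene [0, 0, 0] px [216.6 313.1]
(190, 290) [ 0.398 -0.261  0.09 ] [-0.009  0.045 -0.064]
(195, 291) [ 0.407 -0.255  0.086] [-0.008  0.045 -0.053]
(185, 331) [ 0.459 -0.333  0.086] [-0.005 -0.049 -0.062]
top [0, 0.0425, -0.013] px [443.3 296. ]
top [0, -0.0425, -0.013] px [471.1 272.4]
top [0, 0.0425, -0.032] px [449.  302.2]
top [0, 0, 0] px [453.2 280. ]
(493, 293) [ 0.444 -0.338  0.099] [-0.013 -0.043 -0.079]
(486, 285) [ 0.462 -0.325  0.09 ] [-0.011 -0.045 -0.056]
(459, 315) [ 0.395 -0.262  0.092] [-0.01   0.047 -0.068]
```

```bash
python3 - <<'E'
from pl import *
p,M,o=tool()
for n in("scene","top"):
    z=np.load(f'pics/{n}1.npz'); P=cloud(n,z['D']); h=cv2.cvtColor(z['im'],cv2.COLOR_RGB2HSV)
    L=(P-p)@M; m=(P[...,2]>.03)&(P[...,2]<.3)&(abs(L[...,1])<.08)&(L[...,2]>-.3)&(L[...,2]<-.05)&(h[...,1]<70)
    q=L[m]
    for a in np.arange(-.06,-.2,-.012):
        s=q[(q[:,2]<a)&(q[:,2]>=a-.012)]
        if len(s): print(n,round(a,3),len(s),'y',s[:,1].min().round(3),s[:,1].max().round(3),'|y|min',abs(s[:,1]).min().round(3),'x',s[:,0].min().round(3))
z=np.load('pics/top0.npz');P=cloud('top',z['D']);m=(P[...,2]>.1)&(P[...,0]<.25)&(P[...,1]>.4);q=P[m];print(len(q),q.min(0),q.max(0))
E
```

```text
scene -0.06 76 y -0.056 0.056 |y|min 0.042 x -0.01
scene -0.072 79 y -0.055 0.055 |y|min 0.041 x -0.012
scene -0.084 86 y -0.066 0.062 |y|min 0.042 x -0.013
scene -0.096 183 y -0.074 0.071 |y|min 0.033 x -0.016
scene -0.108 264 y -0.072 0.07 |y|min 0.0 x -0.017
scene -0.12 269 y -0.071 0.071 |y|min 0.0 x -0.02
scene -0.132 327 y -0.07 0.067 |y|min 0.0 x -0.021
scene -0.144 286 y -0.068 0.066 |y|min 0.0 x -0.018
scene -0.156 228 y -0.037 0.035 |y|min 0.0 x -0.035
scene -0.168 191 y -0.037 0.026 |y|min 0.0 x -0.036
scene -0.18 198 y -0.037 0.025 |y|min 0.0 x -0.038
scene -0.192 200 y -0.037 0.027 |y|min 0.0 x -0.038
top -0.06 64 y -0.053 0.056 |y|min 0.042 x -0.017
top -0.072 63 y -0.053 0.056 |y|min 0.042 x -0.015
top -0.084 66 y -0.055 0.063 |y|min 0.041 x -0.016
top -0.096 148 y -0.07 0.074 |y|min 0.033 x -0.017
top -0.108 204 y -0.07 0.074 |y|min 0.0 x -0.024
top -0.12 234 y -0.068 0.072 |y|min 0.0 x -0.021
top -0.132 292 y -0.067 0.071 |y|min 0.0 x -0.025
top -0.144 305 y -0.065 0.069 |y|min 0.0 x -0.02
top -0.156 206 y -0.035 0.037 |y|min 0.0 x -0.038
top -0.168 195 y -0.029 0.036 |y|min 0.0 x -0.041
top -0.18 187 y -0.029 0.037 |y|min 0.0 x -0.042
top -0.192 193 y -0.03 0.037 |y|min 0.0 x -0.041
1875 [0.12145351 0.45690074 0.10000562] [0.2499916  0.77222766 0.40658088]
```

Both cameras put the real gripper about 40 mm behind the reported TCP along the tool axis (fingers at -54 mm and palm at about -110 mm, where -13 and -73 are expected). I'll include that offset and check it after advancing.

```bash
sed -i 's/pos+z\*0.0187/pos+z*0.0587/' h.py && sed -i 's/\*.0187/*.0587/' pl.py && python3 - <<'E'
from pl import *
t=target((.459,-.268,.06),40,15,grasp=True);go(t);print(ik(*t,q0=tool()[2]['q']))
E
```

```text
now [ 0.4731 -0.2583  0.0646] q [ -63.1   23.   -14.    91.1   70.4 -130.6] F [-0.2  0.4  0.1] open 0.0856 t 4.6167
[0.0086 0.0023 0.0434] [-0.012 -0.005  0.012] deg 1.0
(array([ -58.72836499,   20.95358898,  -17.92693777,   80.64405742,
         72.69586303, -120.67588395]), np.float64(2.711189054748287e-29))
```

```bash
python3 -m inch '[[0.004,0.002,0.015,-0.006,-0.005,0.01,0],[0.008,0.002,0.03,-0.012,-0.005,0.012,0],[0.009,0.002,0.043,-0.012,-0.005,0.012,0],[0.009,0.002,0.043,-0.012,-0.005,0.012,0],[0.009,0.002,0.043,-0.012,-0.005,0.012,0]]'
python3 - <<'E'
from pl import *
go(target((.459,-.268,.06),40,15,grasp=True))
for n in("scene","top"):
    im,D=snap(n,n+"2")
a=cv2.imread('pics/scene2.png')[230:400,110:310]; b=cv2.imread('pics/top2.png')[190:360,370:570]
cv2.imwrite('pics/c2.png',cv2.resize(np.hstack([a,b]),None,fx=2,fy=2))
E
```

```text
time: 5.03
ee_pos: [0.5021, -0.232, 0.0445]
tcp_rot: [-179.9, 75.1, -139.9]
wrist_force: [0.6, 0.9, -0.1]
opening: 0.0854
now [ 0.5021 -0.232   0.0445] q [ -58.8   21.2  -17.7   80.8   72.7 -121. ] F [ 0.6  0.9 -0.1] open 0.0854 t 5.0333
[-0.0004  0.0001  0.0005] [0.001 0.001 0.001] deg 0.1
```

View pics/c2.png

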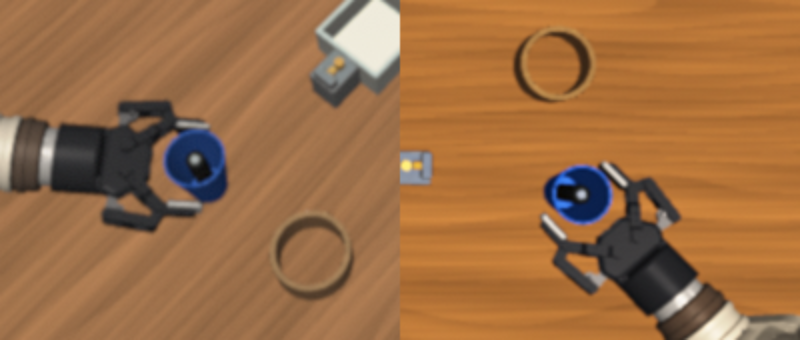

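Fingers now straddle the cup, with tips (top crop 603,165 / 545,218) about level with its centre (582,195). I'll advance 5 mm and close.

```bash
python3 -m inch '[[0.001,0,0.005,0,0,0,0],[0.001,0,0.005,0,0,0,0.3],[0.001,0,0.005,0,0,0,1],[0.001,0,0.005,0,0,0,1],[0.001,0,0.005,0,0,0,1],[0.001,0,0.005,0,0,0,1],[0.001,0,0.005,0,0,0,1],[0.001,0,0.005,0,0,0,1],[0.001,0,0.005,0,0,0,1],[0.001,0,0.005,0,0,0,1]]' 40
python3 - <<'E'
from pl import *
p,M,o=tool(); go((p+[0,0,.10],target(p,40,15)[1]))
E
```

```text
time: 5.97
ee_pos: [0.5048, -0.2296, 0.0405]
tcp_rot: [179.2, 75.2, -140.9]
wrist_force: [-3.6, 1.2, 7.6]
opening: 0.0603
now [ 0.5048 -0.2296  0.0405] q [ -58.4   21.1  -18.4   79.2   73.1 -119.6] F [-3.6  1.2  7.6] open 0.0603 t 5.9667
[-0.0967  0.0004 -0.0256] [-0.001  0.003 -0.004] deg 0.3
```

```bash
python3 -m inch '[[-0.015,0,-0.004,0,0,0,1],[-0.04,0,-0.01,0,0,0,1],[-0.07,0,-0.018,0,0,0,1],[-0.1,0,-0.026,0,0,0,1],[-0.126,0,-0.033,0,0,0,1],[-0.126,0,-0.033,0,0,0,1],[-0.126,0,-0.033,0,0,0,1]]'
python3 - <<'E'
from pl import *
p,M,o=tool(); go()
for n in("scene","top"):
    im,D=snap(n,n+"3")
    P=cloud(n,D); h=cv2.cvtColor(im,cv2.COLOR_RGB2HSV); b=(cv2.inRange(h,(105,120,40),(130,255,255))>0)&(P[...,0]>.35)&(P[...,0]<.6)&(P[...,1]<-.15)&(P[...,1]>-.4)&(P[...,2]>.05)
    q=P[b]; print(n,len(q),q.min(0).round(3),q.max(0).round(3))
    r=q[q[:,2]>q[:,2].max()-.012]; A=np.c_[r[:,:2],np.ones(len(r))]; print('rim c',(r.min(0)+r.max(0))/2,'tool',M.T@((r.min(0)+r.max(0))/2-p),'plane',np.linalg.lstsq(A,r[:,2],rcond=None)[0].round(3))
a=cv2.imread('pics/scene3.png')[200:370,110:310]; b=cv2.imread('pics/top3.png')[190:360,370:570]
cv2.imwrite('pics/c3.png',cv2.resize(np.hstack([a,b]),None,fx=2,fy=2))
E
```

```text
time: 6.55
ee_pos: [0.5054, -0.2297, 0.1709]
tcp_rot: [179.8, 75.1, -140.2]
wrist_force: [0.7, -0.7, -1.5]
opening: 0.0606
now [ 0.5054 -0.2297  0.1709] q [ -58.3   12.4  -12.9   93.    73.  -119.4] F [ 0.7 -0.7 -1.5] open 0.0606 t 6.55
scene 834 [ 0.408 -0.3    0.134] [ 0.493 -0.236  0.223]
rim c [ 0.45924932 -0.26812274  0.21689666] tool [-0.02897744  0.00024828 -0.06988146] plane [ 0.017 -0.007  0.207]
top 819 [ 0.427 -0.314  0.131] [ 0.492 -0.235  0.224]
rim c [ 0.45869283 -0.26763087  0.21766532] tool [-0.02969123  0.00098319 -0.07018617] plane [0.012 0.029 0.22 ]
```

View pics/c3.png

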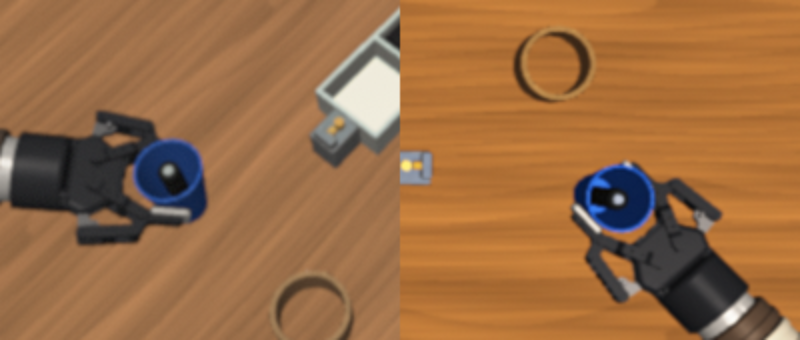

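Cup is held upright and clear of the bench (rim at top crop (620,198)); the feet are still inside. Next, carry it to the bay.

```bash
cat >> pl.py <<'E'
MT=np.array([-.032,0,-.071])
def pp(th,phi,mouth):
    _,M=target((0,0,0),phi,15,roll=th); return np.array(mouth)-M@MT,M
E
python3 - <<'E'
from pl import *
q=tool()[2]['q']; ts=[]
for th,m in((0,(.482,.006,.22)),(20,(.482,.006,.2)),(40,(.482,.006,.17)),(60,(.482,.006,.14)),(80,(.482,.006,.118)),(100,(.482,.006,.115)),(120,(.484,.005,.115)),(140,(.486,.003,.115)),(165,(.487,.002,.115))):
    t=pp(th,65,m); q,c=ik(*t,q0=q); print(th,q.round(0),'%.0e'%c); ts.append(t)
go(ts[0])
E
```

```text
0 [ -31.    0.  -25.   85.   74. -111.] 1e-19
20 [-31.  -0. -28.  83.  74. -91.] 3e-25
40 [-31.   0. -31.  80.  74. -71.] 2e-23
60 [-31.   0. -33.  77.  74. -50.] 9e-23
80 [-30.   0. -34.  74.  74. -29.] 1e-22
100 [-30.  -1. -34.  74.  74.  -8.] 1e-22
120 [-29.  -1. -33.  74.  74.  14.] 3e-22
140 [-29.  -1. -32.  74.  74.  35.] 1e-21
165 [-29.   0. -30.  74.  75.  61.] 3e-29
now [ 0.5051 -0.229   0.1688] q [ -58.3   12.5  -13.1   93.    73.  -119.4] F [ 0.9  0.1 -1.8] open 0.0605 t 6.65
[-0.0492  0.2205  0.1813] [-0.421  0.003 -0.117] deg 25.0
```

```bash
python3 -m inch '[[-0.002,0.009,0.007,-0.017,0,-0.005,1],[-0.006,0.027,0.022,-0.051,0,-0.014,1],[-0.011,0.051,0.042,-0.097,0,-0.027,1],[-0.017,0.077,0.063,-0.147,0.001,-0.041,1],[-0.024,0.106,0.087,-0.202,0.001,-0.056,1],[-0.03,0.135,0.111,-0.257,0.002,-0.071,1],[-0.036,0.163,0.134,-0.311,0.002,-0.086,1],[-0.041,0.185,0.152,-0.353,0.002,-0.098,1],[-0.045,0.203,0.167,-0.387,0.003,-0.108,1],[-0.048,0.214,0.176,-0.408,0.003,-0.113,1],[-0.049,0.22,0.181,-0.421,0.003,-0.117,1],[-0.049,0.22,0.181,-0.421,0.003,-0.117,1]]'
python3 - <<'E'
from pl import *
go(*[pp(th,65,m) for th,m in((7,(.482,.006,.218)),(14,(.482,.006,.21)),(20,(.482,.006,.2)),(27,(.482,.006,.19)),(34,(.482,.006,.18)),(40,(.482,.006,.17)),(47,(.482,.006,.16)),(54,(.482,.006,.15)),(60,(.482,.006,.14)),(66,(.482,.006,.132)),(70,(.482,.006,.126)),(72,(.482,.006,.12)))])
E
```

```text
time: 7.65
ee_pos: [0.5071, 0.0618, 0.1706]
tcp_rot: [179.9, 75.0, -114.9]
wrist_force: [-0.2, 0.1, -1.1]
opening: 0.0606
now [0.5071 0.0618 0.1706] q [ -30.5    0.4  -25.1   84.9   74.  -111.1] F [-0.2  0.1 -1.1] open 0.0606 t 7.65
[ 0.0018  0.0031 -0.0004] [ 0.003 -0.     0.123] deg 7.0
[0.0088 0.0069 0.0017] [ 0.003 -0.     0.245] deg 14.0
[0.0175 0.0101 0.0043] [ 0.003 -0.001  0.35 ] deg 20.0
[0.0256 0.0137 0.0069] [ 0.003 -0.001  0.472] deg 27.0
[0.0333 0.0171 0.0095] [ 0.003 -0.001  0.594] deg 34.0
[0.0409 0.0197 0.0121] [ 0.003 -0.001  0.699] deg 40.0
[0.0479 0.0226 0.0147] [ 0.003 -0.001  0.821] deg 47.0
[0.0545 0.0251 0.0173] [ 0.003 -0.001  0.943] deg 54.0
[0.0614 0.0269 0.0199] [ 0.003 -0.002  1.048] deg 60.0
[0.0661 0.0284 0.022 ] [ 0.003 -0.002  1.152] deg 66.0
[0.0698 0.0292 0.0235] [ 0.002 -0.002  1.222] deg 70.0
[0.0746 0.0296 0.0251] [ 0.002 -0.002  1.257] deg 72.0
```

```bash
python3 -m inch '[[0.002,0.003,0,0.003,0,0.12,1],[0.009,0.007,0.002,0.003,0,0.24,1],[0.017,0.01,0.004,0.003,0,0.35,1],[0.026,0.014,0.007,0.003,-0.001,0.47,1],[0.033,0.017,0.009,0.003,-0.001,0.59,1],[0.041,0.02,0.012,0.003,-0.001,0.7,1],[0.048,0.023,0.015,0.003,-0.001,0.82,1],[0.054,0.025,0.017,0.003,-0.001,0.94,1],[0.061,0.027,0.02,0.003,-0.002,1.05,1],[0.066,0.028,0.022,0.003,-0.002,1.15,1],[0.07,0.029,0.0235,0.002,-0.002,1.22,1],[0.075,0.03,0.025,0.002,-0.002,1.26,1]]'
python3 - <<'E'
from pl import *
snap("scene","s4");snap("top","t4")
a=cv2.imread('pics/s4.png')[150:320,210:410]; b=cv2.imread('pics/t4.png')[190:360,250:450]
cv2.imwrite('pics/c4.png',cv2.resize(np.hstack([a,b]),None,fx=2,fy=2))
go(*[pp(th,65,(.482,.006,.115)) for th in(76,80,84,88,92,96,100,104,108,112,116,120)])
E
```

```text
time: 8.65
ee_pos: [0.4825, 0.0764, 0.0917]
tcp_rot: [105.7, 17.0, 159.5]
wrist_force: [-0.4, 0.0, -0.5]
opening: 0.0604
now [0.4822 0.0766 0.0913] q [-30.6   1.1 -34.1  74.1  74.1 -37.7] F [ 0.1 -0.4 -0.2] open 0.0605 t 8.75
[ 0.0017 -0.0009  0.003 ] [-0.001  0.003  0.064] deg 3.7
[0.0015 0.0013 0.003 ] [-0.001  0.003  0.134] deg 7.7
[0.0011 0.0035 0.003 ] [-0.     0.003  0.204] deg 11.7
[0.0006 0.0057 0.003 ] [-0.     0.004  0.274] deg 15.7
[-0.0001  0.0078  0.003 ] [-0.     0.004  0.344] deg 19.7
[-0.0009  0.0099  0.003 ] [-0.     0.004  0.413] deg 23.7
[-0.0019  0.0119  0.003 ] [0.    0.004 0.483] deg 27.7
[-0.003   0.0138  0.003 ] [0.    0.004 0.553] deg 31.7
[-0.0042  0.0157  0.003 ] [0.    0.004 0.623] deg 35.7
[-0.0056  0.0175  0.003 ] [0.    0.004 0.693] deg 39.7
[-0.0071  0.0191  0.003 ] [0.001 0.004 0.762] deg 43.7
[-0.0087  0.0207  0.003 ] [0.001 0.004 0.832] deg 47.7
```

View pics/c4.png

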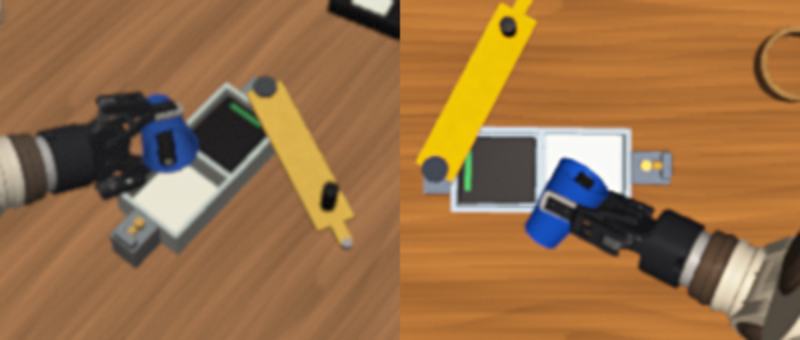

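The cup mouth sits over the white bay (top crop about (583,178)), pointing toward +x/-y; the knob and keeper are clear. I'll continue tilting slowly.

```bash
python3 -m inch '[[0.002,-0.001,0.003,0,0.003,0.064,1],[0.0015,0.001,0.003,0,0.003,0.134,1],[0.001,0.0035,0.003,0,0.003,0.204,1],[0.0006,0.006,0.003,0,0.004,0.274,1],[0,0.008,0.003,0,0.004,0.344,1],[-0.001,0.01,0.003,0,0.004,0.413,1],[-0.002,0.012,0.003,0,0.004,0.483,1],[-0.003,0.014,0.003,0,0.004,0.553,1],[-0.004,0.016,0.003,0,0.004,0.623,1],[-0.0056,0.0175,0.003,0,0.004,0.693,1],[-0.007,0.019,0.003,0,0.004,0.762,1],[-0.0087,0.021,0.003,0.001,0.004,0.832,1]]'
python3 - <<'E'
from pl import *
go(*[pp(th,65,m) for th,m in((126,(.483,.005,.115)),(132,(.484,.005,.115)),(138,(.485,.004,.115)),(144,(.486,.003,.115)),(150,(.487,.002,.115)),(156,(.487,.002,.115)),(165,(.487,.002,.115)))])
E
```

```text
time: 9.75
ee_pos: [0.4881, 0.0836, 0.1135]
tcp_rot: [107.2, -28.8, 146.5]
wrist_force: [0.1, -0.2, -1.0]
opening: 0.0606
now [0.4881 0.0836 0.1135] q [-29.3  -1.7 -33.6  73.6  74.4  13.8] F [ 0.1 -0.2 -1. ] open 0.0606 t 9.75
[-0.0017  0.0024 -0.0003] [-0.    -0.     0.106] deg 6.1
[-0.003   0.0063  0.0001] [-0.    -0.     0.211] deg 12.1
[-0.0051  0.0101 -0.0004] [-0.    -0.     0.315] deg 18.1
[-0.0075  0.0137 -0.0008] [-0.   -0.    0.42] deg 24.1
[-0.0102  0.0173 -0.0013] [-0.     0.     0.525] deg 30.1
[-0.0121  0.0201 -0.0013] [-0.     0.     0.629] deg 36.1
[-0.0153  0.0239 -0.0013] [-0.     0.     0.786] deg 45.1
```

```bash
python3 -m inch '[[-0.002,0.002,0,0,0,0.106,1],[-0.003,0.006,0,0,0,0.211,1],[-0.005,0.01,0,0,0,0.315,1],[-0.0075,0.0137,-0.001,0,0,0.42,1],[-0.01,0.017,-0.001,0,0,0.525,1],[-0.012,0.02,-0.001,0,0,0.63,1],[-0.015,0.024,-0.001,0,0,0.786,1],[-0.015,0.024,-0.001,0,0,0.786,1],[-0.015,0.024,-0.001,0,0,0.786,1],[-0.015,0.024,-0.001,0,0,0.786,1],[-0.015,0.024,-0.001,0,0,0.786,1],[-0.015,0.024,-0.001,0,0,0.786,1]]'
python3 - <<'E'
from pl import *
snap("scene","s5");snap("top","t5")
a=cv2.imread('pics/s5.png')[150:320,210:410]; b=cv2.imread('pics/t5.png')[190:360,250:450]
cv2.imwrite('pics/c5.png',cv2.resize(np.hstack([a,b]),None,fx=2,fy=2))
go()
E
```

```text
time: 10.75
ee_pos: [0.5117, 0.0758, 0.1266]
tcp_rot: [135.6, -68.8, 111.4]
wrist_force: [-0.4, -0.3, -0.4]
opening: 0.0605
now [0.5117 0.0759 0.1266] q [-28.6  -0.  -30.2  73.3  74.6  60.8] F [ 0.1  0.4 -0.9] open 0.0604 t 10.85
```

View pics/c5.png

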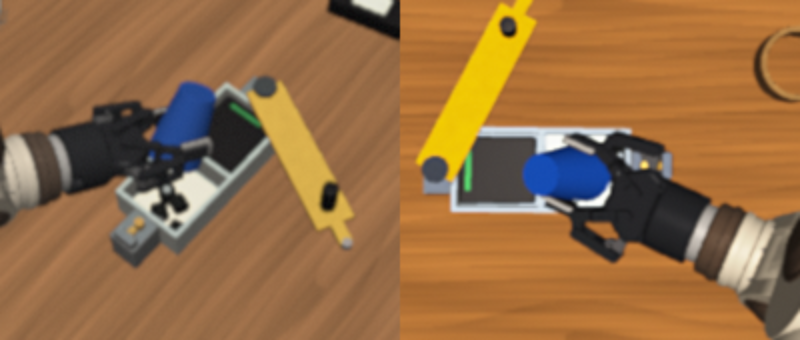

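Dark feet are visible in the white bay under the cup (scene crop 150-190,160-225). I'll raise the cup, roll it back over the bay and count.

```bash
python3 - <<'E'
from pl import *
m=(.487,.002,.20)
go(*[pp(th,65,m) for th in(165,158,151,144,137,130,123,116,109,102,95)])
E
```

```text
now [0.5117 0.0759 0.1266] q [-28.6  -0.  -30.2  73.3  74.6  60.8] F [ 0.1  0.4 -0.9] open 0.0604 t 10.85
[ 0.0787  0.022  -0.0228] [-0.001 -0.     0.003] deg 0.2
[ 0.0785  0.018  -0.0228] [-0.001 -0.    -0.119] deg 6.8
[ 0.0778  0.0142 -0.0227] [-0.001 -0.    -0.241] deg 13.8
[ 0.0766  0.0105 -0.0227] [-0.001 -0.    -0.363] deg 20.8
[ 0.075   0.0069 -0.0227] [-0.001 -0.    -0.485] deg 27.8
[ 0.073   0.0036 -0.0227] [-0.001 -0.    -0.607] deg 34.8
[ 0.0706  0.0005 -0.0227] [-0.001 -0.    -0.73 ] deg 41.8
[ 0.0678 -0.0022 -0.0227] [-0.001 -0.    -0.852] deg 48.8
[ 0.0647 -0.0046 -0.0227] [-0.001 -0.    -0.974] deg 55.8
[ 0.0614 -0.0066 -0.0227] [-1.000e-03 -1.000e-03 -1.096e+00] deg 62.8
[ 0.0578 -0.0082 -0.0227] [-1.000e-03 -1.000e-03 -1.218e+00] deg 69.8
```

```bash
python3 -m inch '[[0.035,0.01,-0.01,0,0,0,1],[0.07,0.02,-0.02,0,0,0,1],[0.0785,0.018,-0.023,-0.001,0,-0.119,1],[0.078,0.014,-0.023,-0.001,0,-0.24,1],[0.077,0.01,-0.023,-0.001,0,-0.36,1],[0.075,0.007,-0.023,-0.001,0,-0.485,1],[0.073,0.004,-0.023,-0.001,0,-0.607,1],[0.07,0,-0.023,-0.001,0,-0.73,1],[0.068,-0.002,-0.023,-0.001,0,-0.85,1],[0.065,-0.005,-0.023,-0.001,0,-0.974,1],[0.061,-0.007,-0.023,-0.001,-0.001,-1.096,1],[0.058,-0.008,-0.023,-0.001,-0.001,-1.218,1]]'
python3 - <<'E'
from pl import *
m=(.487,.002,.20)
go(*[pp(th,65,(.487,.002-.004*k,.20+.005*min(k,5))) for k,th in enumerate((88,81,74,67,60,53,46,39,32,25,18,11))])
E
```

```text
time: 11.85
ee_pos: [0.4873, 0.0782, 0.1844]
tcp_rot: [105.1, -4.5, 153.8]
wrist_force: [0.4, -0.7, -1.3]
opening: 0.0604
now [0.4873 0.0782 0.1844] q [-30.   -4.9 -28.3  84.5  74.2 -13.9] F [ 0.4 -0.7 -1.3] open 0.0604 t 11.85
[-0.0003 -0.004   0.0002] [-0.     0.    -0.116] deg 6.7
[-0.0023 -0.0038 -0.0046] [-0.     0.    -0.239] deg 13.7
[-0.0048 -0.0035 -0.0094] [-0.     0.    -0.361] deg 20.7
[-0.0078 -0.0031 -0.0142] [-0.     0.    -0.483] deg 27.7
[-0.0112 -0.0024 -0.019 ] [-0.     0.    -0.605] deg 34.7
[-0.015  -0.0015 -0.0238] [-0.     0.    -0.727] deg 41.7
[-0.0195 -0.005  -0.0273] [-0.     0.    -0.849] deg 48.7
[-0.0244 -0.0082 -0.0308] [-0.     0.    -0.972] deg 55.7
[-0.0295 -0.011  -0.0343] [-0.     0.    -1.094] deg 62.7
[-0.0348 -0.0134 -0.0378] [-0.     0.    -1.216] deg 69.7
[-0.0403 -0.0153 -0.0413] [-0.     0.    -1.338] deg 76.7
[-0.0459 -0.0168 -0.0448] [-0.    0.   -1.46] deg 83.7
```

Roll upright while the cup is still above the bay, then look.

```bash
python3 -m inch '[[0,-0.004,0,0,0,-0.116,1],[-0.002,-0.004,-0.005,0,0,-0.239,1],[-0.005,-0.0035,-0.009,0,0,-0.361,1],[-0.008,-0.003,-0.014,0,0,-0.483,1],[-0.011,-0.002,-0.019,0,0,-0.605,1],[-0.015,-0.002,-0.024,0,0,-0.727,1],[-0.02,-0.005,-0.027,0,0,-0.85,1],[-0.024,-0.008,-0.031,0,0,-0.972,1],[-0.03,-0.011,-0.034,0,0,-1.094,1],[-0.035,-0.013,-0.038,0,0,-1.216,1],[-0.04,-0.015,-0.041,0,0,-1.338,1],[-0.046,-0.017,-0.045,0,0,-1.46,1]]'
python3 - <<'E'
from pl import *
snap("scene","s6");snap("top","t6")
a=cv2.imread('pics/s6.png')[150:320,210:410]; b=cv2.imread('pics/t6.png')[190:360,250:450]
cv2.imwrite('pics/c6.png',cv2.resize(np.hstack([a,b]),None,fx=2,fy=2))
pb=np.array([.5048,-.2296,.0415])
go((pb+[0,0,.14],target(pb,40,15)[1]))
E
```

```text
time: 12.85
ee_pos: [0.5071, 0.0149, 0.176]
tcp_rot: [144.5, 71.5, -152.0]
wrist_force: [0.1, -0.1, 0.2]
opening: 0.0606
now [0.5074 0.0145 0.1758] q [ -35.6    8.4  -17.8   98.2   71.7 -114.5] F [ 0.9  0.2 -1. ] open 0.0606 t 12.95
[ 0.0313 -0.1092 -0.2162] [ 0.419 -0.041 -0.081] deg 24.5
```

View pics/c6.png

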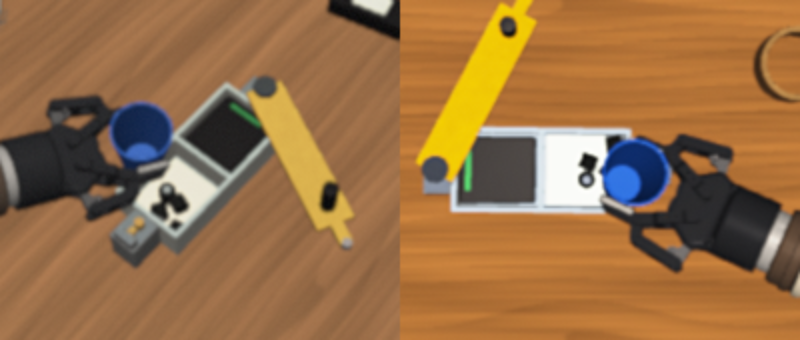

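The cup is empty, and four feet are in the white bay (scene crop around (165,190)-(175,225)). Now return the cup to its place.

```bash
python3 -m inch '[[0.001,-0.005,-0.01,0.02,-0.002,-0.004,1],[0.004,-0.014,-0.028,0.055,-0.005,-0.011,1],[0.007,-0.026,-0.052,0.1,-0.01,-0.02,1],[0.012,-0.042,-0.084,0.163,-0.016,-0.032,1],[0.017,-0.058,-0.116,0.225,-0.022,-0.044,1],[0.021,-0.075,-0.148,0.287,-0.028,-0.056,1],[0.026,-0.09,-0.178,0.345,-0.034,-0.067,1],[0.029,-0.1,-0.2,0.388,-0.038,-0.075,1],[0.031,-0.106,-0.21,0.41,-0.04,-0.08,1],[0.031,-0.109,-0.216,0.419,-0.041,-0.081,1],[0.031,-0.109,-0.216,0.419,-0.041,-0.081,1]]'
python3 - <<'E'
from pl import *
pb=np.array([.5048,-.2296,.0415]);M=target(pb,40,15)[1]
p=tool()[0]
go((pb+[0,0,.14],M),(pb+[0,0,.005],M),(pb,M))
E
```

```text
time: 13.87
ee_pos: [0.5042, -0.2293, 0.1822]
tcp_rot: [179.3, 74.9, -140.8]
wrist_force: [0.2, -0.6, -0.8]
opening: 0.0605
now [ 0.5042 -0.2293  0.1822] q [ -58.4   11.6  -12.4   94.2   72.8 -119.1] F [ 0.2 -0.6 -0.8] open 0.0605 t 13.8667
[ 0.0006 -0.0006  0.0004] [-0.001 -0.001 -0.003] deg 0.2
[ 0.1309 -0.001   0.0355] [-0.001 -0.001 -0.003] deg 0.2
[ 0.1357 -0.0011  0.0368] [-0.001 -0.001 -0.003] deg 0.2
```

```bash
python3 -m inch '[[0.02,0,0.005,0,0,0,1],[0.05,0,0.013,0,0,-0.002,1],[0.08,-0.001,0.021,0,0,-0.003,1],[0.105,-0.001,0.028,0,0,-0.003,1],[0.122,-0.001,0.033,0,0,-0.003,1],[0.13,-0.001,0.035,0,0,-0.003,1],[0.133,-0.001,0.036,0,0,-0.003,1],[0.135,-0.001,0.0365,0,0,-0.003,1],[0.136,-0.001,0.037,0,0,-0.003,1],[0.136,-0.001,0.037,0,0,-0.003,1]]'
```

```text
time: 14.7
ee_pos: [0.5055, -0.2293, 0.0418]
tcp_rot: [-179.5, 74.9, -139.5]
wrist_force: [-0.2, -0.4, -1.0]
opening: 0.0602
```

```bash
python3 -m inch '[[0.001,0,0,0,0,0,1],[0.002,0,0,0,0,0,1],[0.002,0,0,0,0,0,1],[0.002,0,0,0,0,0,1]]'
```

```text
time: 15.03
ee_pos: [0.5051, -0.23, 0.0402]
tcp_rot: [-179.5, 75.0, -139.6]
wrist_force: [-0.6, 0.4, 5.8]
opening: 0.0604
```

```bash
python3 -m inch '[[0,0,0,0,0,0,0.3],[0,0,0,0,0,0,0],[0,0,0,0,0,0,0],[0,0,0,0,0,0,0],[0,0,-0.01,0,0,0,0],[0,0,-0.03,0,0,0,0],[0,0,-0.055,0,0,0,0],[0,0,-0.08,0,0,0,0],[-0.02,0,-0.1,0,0,0,0],[-0.05,0,-0.11,0,0,0,0],[-0.08,0,-0.11,0,0,0,0],[-0.08,0,-0.11,0,0,0,0]]'
python3 - <<'E'
from pl import *
go()
for n in("scene","top"):
    im,D=snap(n,n[0]+"7"); P=cloud(n,D); h=cv2.cvtColor(im,cv2.COLOR_RGB2HSV); b=(cv2.inRange(h,(105,120,40),(130,255,255))>0)&(P[...,0]>.35)&(P[...,0]<.6)&(P[...,1]<-.15)&(P[...,1]>-.4)&(P[...,2]>.0)
    q=P[b]; r=q[q[:,2]>q[:,2].max()-.015];print(n,'cup',q.max(0).round(3),(r.min(0)+r.max(0))/2,'plane',np.linalg.lstsq(np.c_[r[:,:2],np.ones(len(r))],r[:,2],rcond=None)[0].round(3))
    k=(P[...,2]>.098)&(P[...,2]<.115)&(abs(P[...,0]-.654)<.05)&(abs(P[...,1]-.087)<.05); print('knob',P[k].mean(0))
    f=(h[...,2]<90)&(abs(P[...,0]-.487)<.044)&(abs(P[...,1]-.001)<.048)&(P[...,2]>.02)&(P[...,2]<.09); print('feet px',f.sum(),'max z',P[f][:,2].max())
a=cv2.imread('pics/s7.png')[190:360,170:370]; b=cv2.imread('pics/t7.png')[240:310,310:400]
cv2.imwrite('pics/c7.png',np.hstack([cv2.resize(a,(400,340)),cv2.resize(b,(400,340))]))
E
```

```text
time: 16.03
ee_pos: [0.44, -0.2857, 0.1495]
tcp_rot: [-178.7, 74.9, -138.8]
wrist_force: [0.1, -0.4, 0.5]
opening: 0.0854
now [ 0.44   -0.2857  0.1495] q [ -67.6   22.4   -6.3  109.2   67.1 -140.6] F [ 0.1 -0.4  0.5] open 0.0854 t 16.0333
scene cup [ 0.493 -0.237  0.093] [ 0.46016472 -0.26864575  0.0850436 ] plane [ 0.046 -0.03   0.056]
knob [0.65454294 0.087353   0.10571113]
feet px 162 max z 0.04171716042799689
top cup [ 0.49  -0.235  0.095] [ 0.45876881 -0.26790673  0.08752278] plane [0.026 0.059 0.092]
knob [0.65277835 0.0880873  0.10772027]
feet px 177 max z 0.03589154405081474
```

View pics/c7.png

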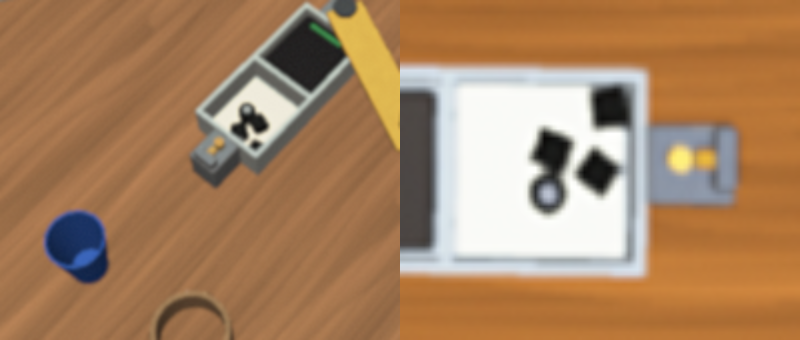

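Cup stands upright at (0.459,-0.268), level with its start. All four feet lie in the bay (right crop: 548,150; 598,172; 610,105; 548,193), max z about 0.04. Next, the keeper.

```bash
cat >> pl.py <<'E'
def down(x,y,ztip,yaw): # actual tip height; reported TCP is 40 mm further along the tool
    return np.array([x,y,ztip-.04]),R.from_euler('xyz',[180,0,yaw],degrees=True).as_matrix()
E
python3 - <<'E'
from pl import *
for n in("scene","top"):
    z=np.load(f'pics/{n[0]}7.npz');P=cloud(n,z['D']);h=cv2.cvtColor(z['im'],cv2.COLOR_RGB2HSV)
    m=(abs(P[...,0]-.487)<.04)&(abs(P[...,1]-.177)<.04)&(P[...,2]>.058)&(h[...,1]<110); q=P[m]; print(n,'pivot',m.sum(),q.mean(0).round(4),q.min(0).round(3),q.max(0).round(3))
    w=(h[...,2]>60)&(h[...,1]<60)&(abs(P[...,0]-.487)<.07)&(P[...,1]>-.06)&(P[...,1]<.02)&(P[...,2]>.046)&(P[...,2]<.055)
    for s in(-1,1):
        e=P[w&((P[...,0]-.487)*s>.035)]; print(' rim side',s,len(e),np.polyfit(e[:,1],e[:,0],1).round(4))
t=down(.45,-.12,.32,100); print(ik(*t)); t2=down(.654,.0875,.16,152);print(ik(*t2)); go(t,t2)
E
```

```text
scene pivot 103 [0.4902 0.1747 0.0687] [0.475 0.152 0.059] [0.506 0.192 0.074]
 rim side -1 80 [-0.0213  0.4409]
 rim side 1 81 [0.0713 0.5355]
top pivot 133 [0.4901 0.1759 0.0702] [0.477 0.154 0.058] [0.505 0.19  0.075]
 rim side -1 92 [-0.0501  0.4396]
 rim side 1 91 [0.0733 0.5343]
(array([-1.49314172e+01, -3.59762800e+00,  1.13224960e+01,  1.04920124e+02,
        2.95760386e-15,  6.50685828e+01]), np.float64(2.2706989367880476e-29))
(array([7.62046520e+00, 1.96384579e+01, 1.92085163e+01, 8.95700584e+01,
       5.70322736e-15, 3.56204652e+01]), np.float64(4.77917202235552e-30))
now [ 0.4394 -0.2846  0.1455] q [ -67.6   22.7   -6.5  109.    67.  -140.7] F [ 0.2 -0.  -0.4] open 0.0856 t 16.1333
[-0.16    0.1187  0.0748] [1.333 0.773 1.745] deg 133.4
[-0.0812  0.147   0.3962] [0.768 1.143 1.008] deg 97.8
```

```bash
python3 - <<'E'
from pl import *
go(down(.47,-.12,.32,152))
E
```

```text
now [ 0.4394 -0.2846  0.1455] q [ -67.6   22.7   -6.5  109.    67.  -140.7] F [ 0.2 -0.  -0.4] open 0.0856 t 16.1333
[-0.164   0.1058  0.0896] [0.768 1.143 1.008] deg 97.8
```

```bash
python3 -m inch '[[-0.04,0,0,0,0,0,0],[-0.08,0,0,0,0,0,0],[-0.12,0.02,0.02,0.05,0.08,0.07,0],[-0.164,0.106,0.09,0.768,1.143,1.008,0],[-0.164,0.106,0.09,0.768,1.143,1.008,0],[-0.164,0.106,0.09,0.768,1.143,1.008,0],[-0.164,0.106,0.09,0.768,1.143,1.008,0],[-0.164,0.106,0.09,0.768,1.143,1.008,0],[-0.164,0.106,0.09,0.768,1.143,1.008,0],[-0.164,0.106,0.09,0.768,1.143,1.008,0],[-0.164,0.106,0.09,0.768,1.143,1.008,0],[-0.164,0.106,0.09,0.768,1.143,1.008,0]]'
python3 - <<'E'
from pl import *
go(down(.6537,.0877,.2,152))
E
```

```text
time: 17.13
ee_pos: [0.4698, -0.1194, 0.2803]
tcp_rot: [164.3, 37.9, -179.8]
wrist_force: [-0.2, -0.4, -0.9]
opening: 0.0856
now [ 0.4698 -0.1194  0.2803] q [-36.7 -29.9 -18.8  78.8  34.9 -35.2] F [-0.2 -0.4 -0.9] open 0.0856 t 17.1333
[-0.0716  0.1425  0.2564] [0.422 0.582 0.561] deg 52.2
```

```bash
python3 -m inch '[[-0.072,0.142,0.256,0.422,0.582,0.561,0],[-0.072,0.142,0.256,0.422,0.582,0.561,0],[-0.072,0.142,0.256,0.422,0.582,0.561,0],[-0.072,0.142,0.256,0.422,0.582,0.561,0],[-0.072,0.142,0.256,0.422,0.582,0.561,0],[-0.072,0.142,0.256,0.422,0.582,0.561,0],[-0.072,0.142,0.256,0.422,0.582,0.561,0],[-0.072,0.142,0.256,0.422,0.582,0.561,0],[-0.072,0.142,0.256,0.422,0.582,0.561,0],[-0.072,0.142,0.256,0.422,0.582,0.561,0]]'
python3 - <<'E'
from pl import *
go(down(.6537,.0877,.125,152)); p,M,o=tool()
for n in("scene","top"):
    im,D=snap(n,n[0]+"8"); L=(cloud(n,D)-p)@M; 
    m=(abs(L[...,1])<.08)&(abs(L[...,0])<.05)&(L[...,2]<.0)&(L[...,2]>-.3)
    q=L[m]; print(n)
    for a in np.arange(-.03,-.13,-.012):
        s=q[(q[:,2]<a)&(q[:,2]>=a-.012)]
        if len(s): print(round(a,3),len(s),'y',s[:,1].min().round(3),s[:,1].max().round(3),'x',s[:,0].min().round(3),s[:,0].max().round(3))
E
```

```text
time: 17.97
ee_pos: [0.6548, 0.0916, 0.148]
tcp_rot: [-179.5, -0.9, 152.4]
wrist_force: [1.4, -0.1, -3.5]
opening: 0.0854
now [0.6548 0.0916 0.148 ] q [ 7.9 21.4 24.5 94.1  0.1 35.5] F [ 1.4 -0.1 -3.5] open 0.0854 t 17.9667
[-0.0018 -0.0035  0.063 ] [-0.008 -0.015  0.006] deg 1.0
scene
-0.042 6 y -0.043 0.046 x -0.01 0.007
-0.054 48 y -0.057 0.056 x -0.011 0.011
-0.066 51 y -0.057 0.056 x -0.012 0.011
-0.078 36 y -0.057 0.056 x -0.012 -0.002
-0.09 62 y -0.074 0.072 x -0.013 0.011
-0.102 191 y -0.075 0.075 x -0.017 0.012
-0.114 166 y -0.073 0.072 x -0.018 0.013
-0.126 125 y -0.071 0.071 x -0.02 0.012
top
```

Open fingertips again lie about 53 mm behind the reported TCP, so the offset is tool-fixed. Descend over the knob and pinch it.

```bash
python3 -m inch '[[-0.002,-0.0035,0.03,-0.008,-0.015,0.006,0],[-0.002,-0.0035,0.06,-0.008,-0.015,0.006,0],[-0.002,-0.0035,0.09,-0.008,-0.015,0.006,0],[-0.002,-0.0035,0.11,-0.008,-0.015,0.006,0],[-0.002,-0.0035,0.115,-0.008,-0.015,0.006,0],[-0.002,-0.0035,0.115,-0.008,-0.015,0.006,0.5],[-0.002,-0.0035,0.115,-0.008,-0.015,0.006,1],[-0.002,-0.0035,0.115,-0.008,-0.015,0.006,1],[-0.002,-0.0035,0.115,-0.008,-0.015,0.006,1],[-0.002,-0.0035,0.115,-0.008,-0.015,0.006,1],[-0.002,-0.0035,0.115,-0.008,-0.015,0.006,1],[-0.002,-0.0035,0.115,-0.008,-0.015,0.006,1]]' 30
python3 - <<'E'
from pl import *
p,M,o=tool(); pv=np.array([.4905,.175]); d=p[:2]-pv; print(o['tcp_rot'],np.hypot(*d),np.degrees(np.arctan2(d[0],-d[1])))
def arc(ps): a=np.radians(ps); return down(pv[0]+.185*np.sin(a),pv[1]-.185*np.cos(a),p[2]+.04,90+ps)
go(*[arc(x) for x in(60,56.5,52.5,48,43,38,33,28,23,18,14,12)])
E
```

```text
time: 19.07
ee_pos: [0.6545, 0.0844, 0.0471]
tcp_rot: [179.3, 1.0, 152.0]
wrist_force: [-0.6, -0.1, 6.3]
opening: 0.0185
[179.3260369    0.95430342 151.95443298] 0.18732869322391302 61.0703778738841
now [0.6545 0.0844 0.0471] q [ 7.3 18.3  9.5 80.  -0.  35.4] F [-0.6 -0.1  6.3] open 0.0185 t 19.0667
[ 0.0024 -0.0034 -0.0001] [0.012 0.016 0.034] deg 2.3
[ 0.0031 -0.0147 -0.0002] [0.013 0.016 0.095] deg 5.6
[ 0.0048 -0.0275 -0.0004] [0.013 0.016 0.165] deg 9.5
[ 0.0078 -0.0417 -0.0006] [0.014 0.015 0.244] deg 14.0
[ 0.0123 -0.0572 -0.0009] [0.014 0.015 0.331] deg 19.0
[ 0.0182 -0.0722 -0.0012] [0.015 0.014 0.418] deg 24.0
[ 0.0254 -0.0867 -0.0014] [0.016 0.013 0.505] deg 29.0
[ 0.0338 -0.1004 -0.0017] [0.016 0.013 0.593] deg 34.0
[ 0.0434 -0.1134 -0.0021] [0.017 0.012 0.68 ] deg 39.0
[ 0.0541 -0.1255 -0.0024] [0.018 0.011 0.767] deg 44.0
[ 0.0634 -0.1345 -0.0026] [0.018 0.011 0.837] deg 48.0
[ 0.0683 -0.1387 -0.0028] [0.018 0.01  0.872] deg 50.0
```

```bash
python3 - <<'E'
from pl import *
go()
for n in("scene","top"): snap(n,n[0]+"9")
a=cv2.imread('pics/s9.png')[170:300,300:450]; b=cv2.imread('pics/t9.png')[150:280,230:380]
cv2.imwrite('pics/c9.png',cv2.resize(np.hstack([a,b]),(800,347)))
go()
E
```

```text
now [0.6545 0.0844 0.0471] q [ 7.3 18.3  9.5 80.  -0.  35.4] F [-0.6 -0.1  6.3] open 0.0185 t 19.0667
now [0.6545 0.0844 0.0471] q [ 7.3 18.3  9.5 80.  -0.  35.4] F [ 0.4 -1.4  5.5] open 0.0188 t 19.1667
```

View pics/c9.png

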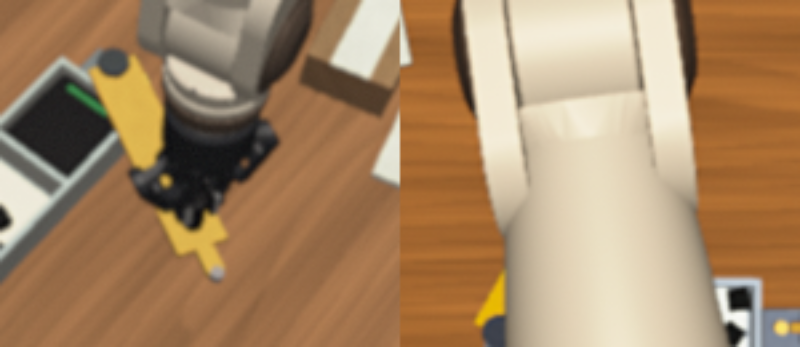

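```bash
python3 -m inch '[[0,0,-0.004,0,0,0,1],[0,0,-0.004,0,0,0,1],[0,0,-0.004,0,0,0,1]]'
```

```text
time: 19.42
ee_pos: [0.6536, 0.0833, 0.0475]
tcp_rot: [179.5, 0.8, 151.9]
wrist_force: [6.8, -3.7, -13.8]
opening: 0.0189
```

```bash
python3 -m inch '[[0,0,0.003,0,0,0,1],[0.002,-0.004,0.003,0,0,0.02,1],[0.002,-0.008,0.003,0,0,0.045,1],[0.003,-0.015,0.003,0,0,0.09,1]]'
python3 - <<'E'
from pl import *
p,M,o=tool(); pv=np.array([.4905,.175]); d=p[:2]-pv; print(o['tcp_rot'],np.hypot(*d),np.degrees(np.arctan2(d[0],-d[1])))
r=.1855
def arc(ps): a=np.radians(ps); return down(pv[0]+r*np.sin(a),pv[1]-r*np.cos(a),p[2]+.04,90+ps)
go(*[arc(x) for x in(53,49,45,41,37,33,29,25,21,17,14,12)])
E
```

```text
time: 19.75
ee_pos: [0.6464, 0.0714, 0.0473]
tcp_rot: [179.3, 1.1, 146.7]
wrist_force: [9.4, -8.4, -1.6]
opening: 0.0186
[179.25897429   1.0834187  146.7117103 ] 0.18718849193643725 56.401072054812275
now [0.6464 0.0714 0.0473] q [ 6.4 16.8  7.7 79.5 -0.1 39.6] F [ 9.4 -8.4 -1.6] open 0.0186 t 19.75
[ 0.0021 -0.011  -0.0002] [0.014 0.018 0.065] deg 3.9
[ 0.0034 -0.0239 -0.0004] [0.014 0.018 0.135] deg 7.8
[ 0.0055 -0.0366 -0.0006] [0.015 0.018 0.205] deg 11.8
[ 0.0086 -0.0492 -0.0008] [0.015 0.017 0.274] deg 15.8
[ 0.0126 -0.0615 -0.001 ] [0.016 0.016 0.344] deg 19.8
[ 0.0173 -0.0736 -0.0013] [0.017 0.016 0.414] deg 23.8
[ 0.023  -0.0852 -0.0015] [0.017 0.015 0.484] deg 27.7
[ 0.0294 -0.0965 -0.0018] [0.018 0.015 0.554] deg 31.7
[ 0.0366 -0.1072 -0.0021] [0.018 0.014 0.623] deg 35.7
[ 0.0445 -0.1175 -0.0024] [0.019 0.014 0.693] deg 39.7
[ 0.0509 -0.1248 -0.0026] [0.019 0.013 0.746] deg 42.7
[ 0.0553 -0.1295 -0.0027] [0.02  0.013 0.78 ] deg 44.7
```

```bash
python3 -m inch '[[-0.001,-0.011,0,0,0,0.065,1],[0,-0.024,0,0,0,0.135,1],[0.003,-0.0366,0,0,0,0.205,1],[0.006,-0.049,0,0,0,0.274,1],[0.01,-0.061,0,0,0,0.344,1],[0.015,-0.073,0,0,0,0.414,1],[0.015,-0.073,0,0,0,0.414,1]]'
python3 - <<'E'
from pl import *
p,M,o=tool(); pv=np.array([.4905,.175]); d=p[:2]-pv; a0=np.degrees(np.arctan2(d[0],-d[1]));r=np.hypot(*d); print(o['tcp_rot'],r,a0)
def arc(ps): a=np.radians(ps); return down(pv[0]+r*np.sin(a),pv[1]-r*np.cos(a),p[2]+.04,90+ps)
f=o['wrist_force'][:2];e=d/r; print('radial F',f@e,'tang',f@[-e[1]*-1,-e[0]])
go(*[arc(x) for x in(29,25,21,17,13,10,8,6)])
E
```

```text
time: 20.33
ee_pos: [0.5909, 0.018, 0.0471]
tcp_rot: [179.0, 0.6, 122.8]
wrist_force: [0.8, -2.8, 4.9]
opening: 0.0189
[179.00995317   0.56677141 122.773424  ] 0.18635099865108284 32.605095276238714
radial F 2.797830178371213 tang 0.8575949807190516
now [0.5909 0.018  0.0471] q [ 1.7  8.9 -1.7 78.2  0.  59. ] F [ 0.8 -2.8  4.9] open 0.0189 t 20.3333
[ 0.0004 -0.0117 -0.0002] [0.018 0.009 0.066] deg 3.9
[ 0.0017 -0.0247 -0.0004] [0.018 0.009 0.136] deg 7.9
[ 0.0039 -0.0375 -0.0007] [0.018 0.008 0.206] deg 11.8
[ 0.007  -0.0501 -0.0009] [0.019 0.007 0.275] deg 15.8
[ 0.011  -0.0625 -0.0012] [0.019 0.007 0.345] deg 19.8
[ 0.0145 -0.0716 -0.0014] [0.019 0.006 0.398] deg 22.8
[ 0.0171 -0.0775 -0.0015] [0.019 0.006 0.432] deg 24.8
[ 0.02   -0.0834 -0.0016] [0.019 0.006 0.467] deg 26.8
```

```bash
python3 -m inch '[[0,-0.0117,0,0,0,0.066,1],[0.0015,-0.0247,0,0,0,0.136,1],[0.004,-0.0375,0,0,0,0.206,1],[0.007,-0.05,0,0,0,0.275,1],[0.011,-0.0625,0,0,0,0.345,1],[0.0145,-0.0716,0,0,0,0.398,1],[0.017,-0.0775,0,0,0,0.432,1],[0.02,-0.0834,0,0,0,0.467,1],[0.02,-0.0834,0,0,0,0.467,1]]'
cat > a.py <<'E'
from pl import *
import sys
p,M,o=tool(); pv=np.array([.4905,.175]); d=p[:2]-pv; a0=np.degrees(np.arctan2(d[0],-d[1]));r=np.hypot(*d); print(o['tcp_rot'],r,a0)
def arc(ps): a=np.radians(ps); return down(pv[0]+r*np.sin(a),pv[1]-r*np.cos(a),p[2]+.04,90+ps)
f=np.array(o['wrist_force'][:2]);e=d/r; print('radial F',f@e,'tang',f@[e[1],-e[0]])
go(*[arc(float(x)) for x in sys.argv[1:]])
E
python3 a.py 4.5 3 2 1 0 -1 -2 -3
```

```text
time: 21.08
ee_pos: [0.5113, -0.0094, 0.0469]
tcp_rot: [178.7, 0.0, 96.2]
wrist_force: [-1.7, -0.5, 15.4]
opening: 0.019
[1.78721167e+02 2.73530856e-02 9.62132715e+01] 0.1855766672382539 6.422522809766273
radial F 0.30401141459462155 tang 1.6980096503535893
now [ 0.5113 -0.0094  0.0469] q [ -1.1  -2.  -13.2  77.5   0.1  82.6] F [-1.7 -0.5 15.4] open 0.019 t 21.0833
[ 0.0001 -0.0062 -0.0001] [0.022 0.    0.03 ] deg 2.1
[ 0.0003 -0.0111 -0.0002] [ 0.022 -0.     0.056] deg 3.5
[ 0.0005 -0.0143 -0.0003] [ 0.022 -0.     0.074] deg 4.4
[ 0.0008 -0.0175 -0.0004] [ 0.022 -0.001  0.091] deg 5.4
[ 0.0011 -0.0208 -0.0005] [ 0.022 -0.001  0.108] deg 6.3
[ 0.0015 -0.024  -0.0005] [ 0.022 -0.001  0.126] deg 7.3
[ 0.0019 -0.0272 -0.0006] [ 0.022 -0.001  0.143] deg 8.3
[ 0.0024 -0.0304 -0.0007] [ 0.022 -0.001  0.161] deg 9.3
```

```bash
python3 -m inch '[[0,-0.006,-0.001,0,0,0.03,1],[0,-0.011,-0.002,0,0,0.056,1],[0.0005,-0.0143,-0.002,0,0,0.074,1],[0.001,-0.0175,-0.002,0,0,0.091,1],[0.001,-0.021,-0.002,0,0,0.108,1],[0.001,-0.021,-0.002,0,0,0.108,1]]'
python3 a.py -1 -2 -3
```

```text
time: 21.58
ee_pos: [0.4899, -0.0103, 0.0469]
tcp_rot: [178.9, -0.2, 90.1]
wrist_force: [-4.5, 1.1, 11.1]
opening: 0.0185
[ 1.78859704e+02 -1.51683736e-01  9.00985599e+01] 0.185289644492872 -0.19046825013790394
radial F -1.0943802048504996 tang 4.530169283659222
now [ 0.4899 -0.0103  0.0469] q [ -1.3  -4.8 -15.9  77.8   0.2  88.6] F [-4.5  1.1 11.1] open 0.0185 t 21.5833
[ 0.     -0.0026 -0.0001] [ 0.02  -0.003  0.019] deg 1.6
[ 0.0001 -0.0058 -0.0001] [ 0.02  -0.003  0.037] deg 2.4
[ 0.0003 -0.0091 -0.0002] [ 0.02  -0.003  0.054] deg 3.3
```

```bash
python3 -m inch '[[0,-0.0015,0,0,0,0.01,1],[0,-0.003,0,0,0,0.018,1],[0,-0.004,0,0,0,0.022,1],[0,-0.004,0,0,0,0.022,1]]'
python3 a.py -1 -2 -3
```

```text
time: 21.92
ee_pos: [0.4881, -0.0103, 0.047]
tcp_rot: [178.6, -0.2, 88.9]
wrist_force: [8.2, 0.3, 3.5]
opening: 0.0184
[178.63973482  -0.17987375  88.89511766] 0.18527483803471345 -0.738299268264475
radial F -0.42738112996156324 tang -8.191168536202213
now [ 0.4881 -0.0103  0.047 ] q [ -1.3  -5.3 -16.3  77.6   0.2  89.8] F [8.2 0.3 3.5] open 0.0184 t 21.9167
[-0.     -0.0008 -0.    ] [ 0.024 -0.003 -0.002] deg 1.4
[ 0.     -0.0041 -0.0001] [ 0.024 -0.003  0.016] deg 1.6
[ 0.0001 -0.0073 -0.0002] [ 0.024 -0.004  0.033] deg 2.3
```

```bash
python3 -m inch '[[0,-0.002,0,0,0,0.006,1],[0,-0.003,0,0,0,0.01,1],[0,-0.003,0,0,0,0.01,1]]'
python3 a.py -1 -2 -3|head -3
```

```text
time: 22.17
ee_pos: [0.488, -0.01, 0.0472]
tcp_rot: [178.3, -0.2, 88.3]
wrist_force: [24.3, 2.4, -5.0]
opening: 0.0187
[178.33004449  -0.23696302  88.31539203] 0.1849858377312028 -0.7602909118017095
radial F -2.7512034326009114 tang -24.244715572538635
now [ 0.488  -0.01    0.0472] q [ -1.3  -5.7 -16.7  77.4   0.2  90.4] F [24.3  2.4 -5. ] open 0.0187 t 22.1667
```

Firm stop: 24 N with no motion, well above the roller's 10 N. Relax, release and lift away.

```bash
python3 -m inch '[[0,0.003,0,0,0,0,1],[0,0.004,0,0,0,0,0.5],[0,0.004,0,0,0,0,0],[0,0.004,0,0,0,0,0],[0,0.004,0,0,0,0,0],[0,0.004,-0.03,0,0,0,0],[0,0.004,-0.065,0,0,0,0],[0,0.004,-0.1,0,0,0,0],[0,0.004,-0.14,0,0,0,0],[0,0.1,-0.18,0,0,0,0],[0,0.1,-0.18,0,0,0,0],[0,0.1,-0.18,0,0,0,0]]'
python3 - <<'E'
from pl import *
go()
E
```

```text
time: 23.17
ee_pos: [0.5824, -0.014, 0.2288]
tcp_rot: [178.8, -0.2, 88.3]
wrist_force: [0.5, 0.1, 0.5]
opening: 0.0854
now [ 0.5824 -0.014   0.2288] q [-1.5  9.2 18.7 98.3  0.2 90.2] F [0.5 0.1 0.5] open 0.0854 t 23.1667
```

```bash
python3 -m inch '[[0.04,0,-0.02,0,0,0,0],[0.08,-0.01,-0.04,0,0,0,0],[0.12,-0.02,-0.04,0,0,0,0],[0.16,-0.04,-0.04,0,0,0,0],[0.2,-0.06,-0.04,0,0,0,0],[0.24,-0.08,-0.04,0,0,0,0],[0.28,-0.1,-0.04,0,0,0,0],[0.32,-0.12,-0.04,0,0,0,0],[0.36,-0.15,-0.04,0,0,0,0],[0.38,-0.17,-0.04,0,0,0,0],[0.38,-0.17,-0.04,0,0,0,0],[0.38,-0.17,-0.04,0,0,0,0]]'
python3 - <<'E'
from pl import *
go()
for n in("scene","top"):
    im,D=snap(n,n[0]+"10"); P=cloud(n,D); h=cv2.cvtColor(im,cv2.COLOR_RGB2HSV)
    k=(P[...,2]>.098)&(P[...,2]<.115)&(abs(P[...,0]-.487)<.03)&(abs(P[...,1]+.01)<.03); print(n,'knob',P[k].mean(0).round(4))
    y=(cv2.inRange(h,(20,140,100),(35,255,255))>0)&(abs(P[...,0]-.487)<.06)&(P[...,1]<.15)&(P[...,1]>-.03)&(P[...,2]>.05)&(P[...,2]<.07); q=P[y]
    ys=np.linspace(-.02,.14,9); c=[(q[abs(q[:,1]-v)<.01][:,0].min()+q[abs(q[:,1]-v)<.01][:,0].max())/2 for v in ys]; print('bar slope',np.polyfit(ys,c,1))
    b=(cv2.inRange(h,(105,120,40),(130,255,255))>0)&(abs(P[...,0]-.459)<.1)&(abs(P[...,1]+.268)<.1)&(P[...,2]>0); q=P[b]; print('cup',((q.min(0)+q.max(0))/2).round(3),q[:,2].max())
    w=(h[...,2]>60)&(h[...,1]<60)&(abs(P[...,0]-.44)<.01)&(P[...,1]>-.045)&(P[...,1]<.14)&(P[...,2]>.046)&(P[...,2]<.054); e=P[w]; print('tray rim slope',np.polyfit(e[:,1],e[:,0],1))
a=cv2.imread('pics/s10.png')[180:350,180:380]; b=cv2.imread('pics/t10.png')[200:330,250:403]
cv2.imwrite('pics/c10.png',np.hstack([cv2.resize(a,(400,340)),cv2.resize(b,(400,340))]))
E
```

```text
time: 24.17
ee_pos: [0.4175, 0.3735, 0.2647]
tcp_rot: [179.0, -0.2, 88.5]
wrist_force: [0.4, 0.2, -0.3]
opening: 0.0851
now [0.4175 0.3735 0.2647] q [ 42.1   7.9  21.4 102.7  -0.6 133.6] F [ 0.4  0.2 -0.3] open 0.0851 t 24.1667
scene knob [ 0.4884 -0.0096  0.1049]
bar slope [0.01504999 0.48855072]
cup [ 0.461 -0.269  0.047] 0.09282274131701795
tray rim slope [0.0181011  0.44099401]
top knob [ 0.4869 -0.0087  0.1074]
bar slope [0.01582621 0.48744118]
cup [ 0.459 -0.268  0.047] 0.09425559863143573
tray rim slope [0.02507495 0.44023488]
```

View pics/c10.png

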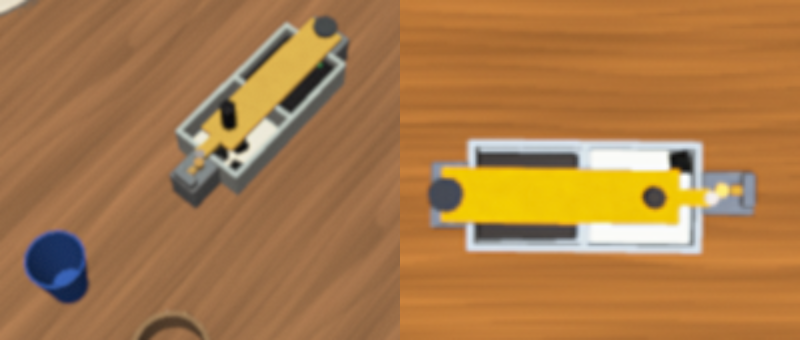

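```bash
python3 -c "
from workcell import order,telemetry
print(order.job_done()); print(telemetry.get_obs()['time'])"
```

```text
the job is handed in; nothing more can be done
None
the job is handed in; nothing more can be done
```

The job is handed in at about 24 s of the 67 s limit. It reports no verdict, so these results rest on my own checks.

- **Feet:** I poured all four into the white bay. A clear picture before closing the bar showed all four there, tops no higher than about 42 mm above the bench.
- **Cup:** It stands empty on the bench about where it started, at (0.459, -0.268). It was let go before the bar was moved, and its rim is at the same height as at the start.
- **Keeper bar:** I pinched the knob and swung the bar in. The force changed sign, as if past the roller's crest, then the bar stopped and took 24 N without moving (the roller gives at most about 10 N). After I let go, the camera lines put the bar roughly 0.003–0.010 rad from home, against the 0.015 limit, with its tip past the brass roller.
- **Other objects:** I didn't measure the brick, carton or network box again. The tape and network box look undisturbed in the pictures. The arm was parked clear of everything.

**Disagreements:**
- Both cameras showed the real gripper about 40 mm short of the reported TCP along the tool axis. I corrected for this throughout, and the cup grasp came out as planned.
- While pinching the knob, the tool stopped about 14 mm higher than I had commanded. I don't know why; the pinch held anyway.

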